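Locate a dental model plate on the scanner fixture

ROBOT

A 6-joint arm with a two-finger parallel gripper is mounted at the origin on the work surface. World frame = base frame: x ahead of the robot, y to its left, z up, the work surface at z = 0. Lengths are in m, angles in rad, forces in N, time in s.
With the tool pointing down it reaches from about 0.35 to 0.775 m from the base axis. Payload 5.5 kg.
Tool frame: the origin (TCP) lies on the centre line of the jaws, within the pads' length; the fingertips stand 11 mm ahead of it and the grasp point (between the pads) lies 8 mm behind it (env.tip_reach is the distance from the TCP to the fingertips, in m); z points along the fingers, x is the direction in which the jaws open and shut, and the axes are right-handed (so a half turn about z gives the same grasp; the last joint's range is limited). The gripper opens to 85 mm and grips with 20 to 120 N. Pads are 22 mm wide; open, the fingers measure 114 mm over their backs; the gripper's body (76 mm by 85 mm) begins 54 mm behind the grasp point. The pads swing forward as they close: fully open they stand 13 mm farther back than shut.
Start: joints at [-1.249, 0.313, 0.046, 1.304, 0, 1.431], TCP at [0.256, -0.515, 0.242] pointing down, gripper open.
Joint ranges: [-2.76, 2.76], [-0.86, 1.69], [-1.03, 1.26], [-2.2, 2.34], [-1.47, 1.5], [-3.14, 3.14]. Speed limits (rad/s): [2.57, 2.57, 3.14, 3.14, 3.14, 3.14].

INTERFACE

Orientations are given as a unit quaternion [w, x, y, z].
In Python, from workcell import env gives the robot as it stands.
- The arm moves only by the tool carry_out, never from a script. Its argument "moves" is one flat list of numbers, 7 for each row, row after row: the gripper command: -1 is shut, 1 is fully open, values between are in proportion, then the shift along the tool's x, y, z in m, then the turn, a rotation vector about the tool's x, y, z in degrees. A call has exactly 5 rows; each row shifts and turns the pose as measured when the row begins, along the tool's axes as they then stand; what a row does not reach is not made up. A row lasts 1/8 s, in which the tool goes at most 62.5 mm and 10.7 degrees, less where a joint would pass 70% of its speed; a pose out of reach is approached as far as the arm can. A call is refused whole if a number of a shift passes 0.0625 or a number of a turn 10.7, either way. A call with a gripper value outside its range is refused whole. The fingers move at their own pace and stop on an object; "squeeze" is the grip in N (left out, the last holds). Time passes only in rows, so rows that do not move let the fingers close, or fill a call up. It gives the time, the measured TCP pose, the force and the opening at its end, in the units of the state.
- env.get_state(): the state, without advancing time (a new reading comes with each control period).
- env.read_camera(name): name is "side" or "top"; returns the picture (400x640x3 uint8, red, green, blue); there is no depth.
- env.calibration(name): a dict with "camera_matrix" (3x3 intrinsics, pixels), "rvec" (rotation vector, rad) and "tvec" (3), from world to camera coordinates, as OpenCV has them. Camera axes: x right, y down, z forward; pixel columns grow to the right and rows downward; lengths in m; the calibration is good to about 2 mm. A picture is of the moment at which its call begins. calibration takes no time and is no camera call.
- env.hand_in(): hands the job in, once; it reports no verdict.
The state is a dict: "clock": time; "joint_pos": joint angles; "qvel": joint speeds; "tau": joint torques, N m; "tcp_pos": TCP position; "orientation": TCP orientation; "wrist_force": force on the tool from outside, world axes, zero at the start; "ft_torque": the same for the moment, N m; "finger_gap": finger opening in m.
Only numpy, scipy, OpenCV 4.12 (cv2) and the standard library are available. Lean on these libraries where they do the work, as an engineer would, in place of code of your own. Each camera call takes 0.05 s, during which the arm holds its last target. There are 200 camera calls.

TASK

Pick up the dental model on its plate and set the plate down flat on the fixture deck, clear of the dowels and the end stop. Then push the plate's long edge squarely up against both dowels, and after that slide it along the dowels until its short end meets the spindle of the end stop, seating it each time with a steady push of about 8 N that you feel for (the model is fragile: never ram it), so that it finally rests flush against all three. Leave the other things on the bench alone.

Things in the scene. Friction and masses are not known exactly. Their poses are not given: they have to be found in the camera images.
- model_mid (a point): Centre of the plaster block (half-way up) of the dental model, which is loose. The block, 50 mm (own x) by 44 mm (own y) by 28 mm high, with a row of teeth standing 14 mm above its top, is fixed on the middle of a plain aluminium plate 80 mm (x) by 130 mm (y) by 14 mm thick. This point is 28 mm above the plate's underside and over the plate's centre; axes are the plate's, z up.
- plate: The same loose dental model and plate; origin at the centre of the plate's underside, x across its 80 mm width, y along its 130 mm length, z up. About 0.4 to 0.65 kg in all; on the smooth deck it takes about 1 N (0.6 to 2) to slide, which is part of the push.
- fixture: Fixed aluminium fixture, a flat deck 190 mm (x) by 270 mm (y) by 20 mm thick lying on the bench; origin at the centre of its underside, z up. The dowels stand near its +x edge, the end stop towards its -y end. The plate lies flat on the deck, long side along the fixture's y; its long edge facing +x goes against the dowels and its short end facing -y against the stop (either way round is good).
- dowel_a: Fixed upright steel dowel, 12 mm in diameter, standing 24 mm above the deck; origin at its foot on its axis. In the fixture's axes at x = 60 mm, y = -50 mm.
- dowel_b: The second dowel, the same, in the fixture's axes at x = 60 mm, y = +20 mm. A push on the plate's opposite edge, about midway between the two dowels and with a corner of the shut fingertips, lets the plate swing flush to both; a broad flat push can hold it a little crooked, off one dowel.
- stop: Fixed steel end stop block, 36 mm (x) by 24 mm (y) by 24 mm high, square to the fixture, on its deck at x = 14 mm (the plate's centre line when home), y -115 to -105 mm; origin at the centre of its underside. A locked steel spindle, 12 mm thick, 8 mm above the deck, sticks out of its +y face (12 mm from the origin) by 2 to 22 mm, set anew each time and not measured; its head stops the plate.
- case: Bystander: closed flat plastic case 95 by 70 by 28 mm, loose on the bench; origin at the centre of its underside.
- jar: Bystander: white jar 56 mm in diameter, 65 mm high, loose; origin at the centre of its underside.
- bowl: Bystander: dark rubber mixing bowl, rim 100 mm in diameter, 55 mm high, loose; origin at the centre of its underside.
Mind the look-alikes: they are no part of the job. What is shaped like the plate but blue, green or yellow is not meant.

How it is judged:
On the way, in this order (a step that is already met when the one before it is completed fails the run):
1. the plate is set flat on the fixture deck, clear of the dowels and the stop (z of plate in the frame of fixture between 0.017 and 0.022 m and angle between plate's own z axis and vertical below 0.04 rad and contact force between plate and fixture above 1 N and contact force between plate and dowel_a below 0.3 N and contact force between plate and dowel_b below 0.3 N and contact force between plate and stop below 0.3 N and x of plate in the frame of fixture between -0.07 and 0.03 m and y of plate in the frame of fixture between -0.06 and 0.12 m), for 0.1 s.
2. the plate's long edge is pressed against both dowels at once, with at least 0.3 N on each (contact force between plate and dowel_a above 0.3 N and contact force between plate and dowel_b above 0.3 N), for 0.1 s.
3. lying along the dowels, the plate's short end is pressed against the end stop with at least 4 N (contact force between plate and stop above 4 N and x of plate in the frame of fixture above 0.01 m and angle between the y axis of plate and the y axis of fixture, either way round below 0.05 rad), for 0.1 s.
At the end, for the whole second after the job is handed in: The plate lies flat on the deck, at rest and released, its long edge within 2 mm of touching the dowels and parallel to their line within 0.025 rad, and its short end still in contact with the spindle of the end stop, as it was left by the push (x of plate in the frame of fixture between 0.012 and 0.016 m and angle between the y axis of plate and the y axis of fixture, either way round below 0.025 rad and contact force between plate and stop above 0.03 N and y of plate in the frame of stop between 0.076 and 0.102 m and z of plate in the frame of fixture between 0.017 and 0.022 m and angle between plate's own z axis and vertical below 0.03 rad and linear speed of plate below 0.01 m/s).
It fails at once if the plate is rammed: more than 15 N on a dowel or on the end stop (contact force between plate and dowel_a above 15 N or contact force between plate and dowel_b above 15 N or contact force between plate and stop above 15 N).
It fails at once if a bystander is moved by more than 15 mm (distance of any of case, jar, bowl from where it was at the start of the episode above 0.015 m).
It also fails if it takes over 72 s, if anything falls off the work surface, if the arm or the gripper's body presses on something with over 40 N, if the wrist force passes 120 N, or if a joint passes its speed limit or range.

## Working session

There is one attempt and no reset: what is moved stays moved. The work goes in short steps, Python scripts to look and compute and a tool call to move; the robot and the scene stay as the last step left them, time stands still between calls to the robot, and variables do not carry over. Pictures are saved under pics/ and viewed, about 8 in all and at most 12, crops included, and the job is handed in when it is done.

Besides the shell and the picture viewer there is one more tool, called after "Call:" as a command line: name --argument value ..., lists and objects as JSON in quotes. carry_out: Moves the arm, as the interface text tells. Its arguments: {"type":"object","properties":{"moves":{"type":"array"},"squeeze":{"type":"number"}},"required":["moves"]}

```bash
mkdir -p pics; ls; cat > h.py <<'E'
from workcell import env
import numpy as np, cv2
from scipy.spatial.transform import Rotation as R
def snap(c,n):
    im=env.read_camera(c)[:,:,::-1].copy(); cv2.imwrite(f'pics/{n}.png',im); return im
def ray(c,uv):
    k=env.calibration(c); Rm,_=cv2.Rodrigues(np.array(k['rvec'],float)); t=np.array(k['tvec'],float).ravel()
    p=cv2.undistortPoints(np.array([[uv]],float),np.array(k['camera_matrix'],float),None)[0,0]
    return -Rm.T@t, Rm.T@np.array([p[0],p[1],1.])
def onz(c,uv,z):
    o,d=ray(c,uv); return o+d*(z-o[2])/d[2]
def proj(c,P):
    k=env.calibration(c); return cv2.projectPoints(np.array(P,float).reshape(-1,3),np.array(k['rvec'],float),np.array(k['tvec'],float),np.array(k['camera_matrix'],float),None)[0][:,0]
def st():
    s=env.get_state(); return s
E
python3 - <<'E'
from h import *
snap('top','t0'); snap('side','s0')
for c in('top','side'): print(c,ray(c,(320,200)),ray(c,(320,0))[1])
s=st(); print(s)
E
```

```text
pics
top (array([0.38952873, 0.09542938, 0.92488478]), array([ 0.17048035,  0.01738813, -0.98524055])) [ 0.64260032  0.02414495 -0.89959924]
side (array([0.157491  , 0.77269502, 0.80256589]), array([ 0.3336901 , -0.62385133, -0.70684005])) [ 0.47489089 -0.8897765  -0.39784635]
{'clock': 0.1, 'joint_pos': array([-1.24859030e+00,  3.13952458e-01,  4.51068536e-02,  1.30359652e+00,
       -1.62117915e-05,  1.43118602e+00]), 'qvel': array([ 6.86482365e-04, -2.34253286e-03,  1.75546798e-03, -4.46238222e-05,
        6.98060924e-04, -1.64188593e-03]), 'tau': array([ 1.86165256e-03, -4.81728566e+01,  2.99241972e+01,  1.28939934e-02,
       -1.44328078e-04, -2.52357103e-05]), 'tcp_pos': array([ 0.25605012, -0.51436349,  0.2414884 ]), 'orientation': array([-5.20173495e-04,  8.50168788e-01, -5.26509596e-01, -6.37690062e-04]), 'wrist_force': array([ 0.15655637, -0.35799944, -0.27274686]), 'ft_torque': array([ 0.02228479, -0.00662929, -0.02983326]), 'finger_gap': 0.08528603555797679}
```

View pics/t0.png

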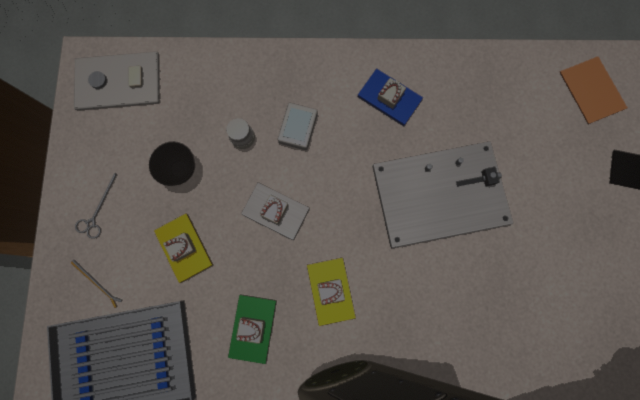

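View pics/s0.png

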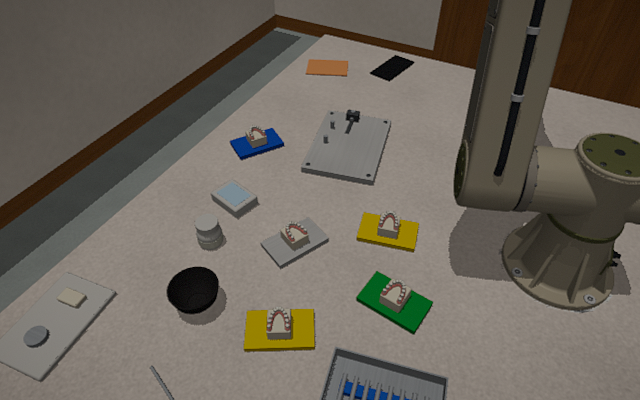

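The top view shows these candidates shaped like the model plate: blue (390,97), yellow (183,247) and (331,291), green (252,329), bare aluminium (275,211). Only the aluminium one fits. The fixture is at (443,194), with dowels at (429,167) and (459,161) and the stop at (492,177). Next I'll measure and take a confirming crop.

```bash
cat > m.py <<'E'
from h import *
def quad(im,box,z,cam='top'):
    x0,y0,x1,y1=box; g=im[y0:y1,x0:x1].astype(int)
    m=((g[:,:,2]-g[:,:,0])<12)&(g.max(2)>85)   # neutral grey, not pinkish bench
    m=cv2.morphologyEx(m.astype(np.uint8),cv2.MORPH_CLOSE,np.ones((9,9)))
    m=cv2.morphologyEx(m,cv2.MORPH_OPEN,np.ones((5,5)))
    c=max(cv2.findContours(m,cv2.RETR_EXTERNAL,cv2.CHAIN_APPROX_NONE)[0],key=cv2.contourArea)[:,0]+[x0,y0]
    W=np.array([onz(cam,p,z)[:2] for p in c])
    r=cv2.minAreaRect((W*1000).astype(np.float32)); return c,r
E
python3 - <<'E'
from m import *
im=cv2.imread('pics/t0.png')
print([im[p[1],p[0]] for p in [(255,200),(295,225),(230,215),(300,180),(400,220),(440,260)]])
v=im.copy()
for b,z in (((232,172,320,248),.014),((360,135,520,255),.02)):
    c,r=quad(im,b,z); print(r, cv2.boxPoints(r).round(1).tolist()); cv2.polylines(v,[c.astype(np.int32)],True,(0,0,255),1)
cv2.imwrite('pics/t0c.png',cv2.resize(v[130:255,225:520],None,fx=2.7,fy=2.7,interpolation=cv2.INTER_CUBIC))
for uv in ((429,164),(459,158)): print(onz('top',uv,.044))
E
```

```text
[array([105, 108, 110], dtype=uint8), array([108, 110, 112], dtype=uint8), array([ 98, 104, 112], dtype=uint8), array([ 98, 103, 112], dtype=uint8), array([102, 104, 107], dtype=uint8), array([ 95, 101, 109], dtype=uint8)]
((534.8623657226562, 205.1863555908203), (136.22427368164062, 117.50972747802734), 67.61595153808594) [[454.6000061035156, 164.60000610351562], [563.2999877929688, 119.80000305175781], [615.0999755859375, 245.8000030517578], [506.5, 290.5]]
((565.40673828125, -154.94459533691406), (199.78662109375, 276.8548583984375), 12.113358497619629) [[438.70001220703125, -40.599998474121094], [496.79998779296875, -311.29998779296875], [692.0999755859375, -269.29998779296875], [634.0, 1.399999976158142]]
[ 0.62462809 -0.12417845  0.044     ]
[ 0.63891641 -0.18947377  0.044     ]
```

View pics/t0c.png

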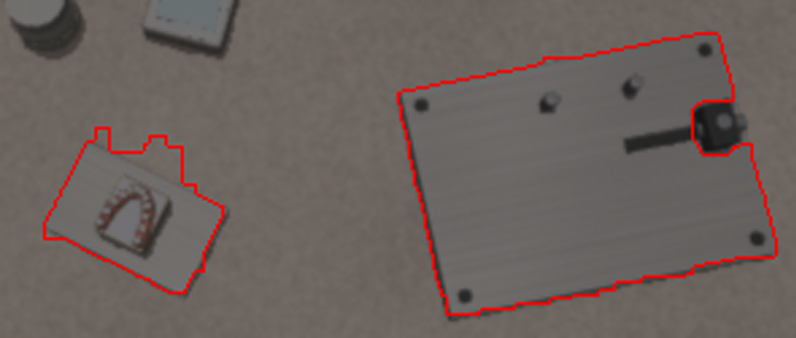

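The crop confirms the bare aluminium plate (crop corners ≈ (88,142), (226,210), (184,295), (44,232)). It also gives a clean fixture outline.

```bash
cat >> h.py <<'E'
def yaw():
    s=st(); X=R.from_quat(np.array(s['orientation'])[[1,2,3,0]]).as_matrix(); return X
def plan(xyz,yawdeg,n):
    """n rows of equal shifts to xyz with tool x at yawdeg (mod 180), tool down"""
    s=st(); X=yaw(); p=np.array(s['tcp_pos']); y0=np.degrees(np.arctan2(X[1,0],X[0,0]))
    d=(yawdeg-y0+90)%180-90
    tz=-d  # tool z is down: positive turn about tool z lowers world yaw
    print('yaw0 %.2f turn z %.2f'%(y0,tz),'tilt tool z',X[:,2].round(4), 'pos',p.round(4))
    D=np.array(xyz)-p
    for i in range(n):
        a=np.radians(y0+d*i/n); x=np.array([np.cos(a),np.sin(a),0]); y=np.array([np.sin(a),-np.cos(a),0])
        v=D/n; print([round(float(q),4) for q in (v@x,v@y,-v[2])],round(tz/n,2))
E
python3 - <<'E'
from h import *
C=np.array([(88,142),(226,210),(184,295),(44,232)])/2.7+[225,130]
P=np.array([onz('top',c,.014)[:2] for c in C]); print(P.round(4))
c=P.mean(0); e=P[1]-P[0]+P[2]-P[3]; w=P[0]-P[3]+P[1]-P[2]
print('centre',c,'len',np.linalg.norm(e)/2,np.linalg.norm(w)/2,'ang',np.degrees(np.arctan2(e[1],e[0])),np.degrees(np.arctan2(w[1],w[0])))
# block by bright teeth check
print(yaw().round(3))
# block top outline in crop approx centre (133,218)
print(onz('top',(225+128/2.7,130+205/2.7),.05))
a=np.degrees(np.arctan2(e[1],e[0]))
plan([c[0],c[1],.13],a,12)
E
```

```text
[[0.5847 0.252 ]
 [0.5293 0.1362]
 [0.4593 0.1687]
 [0.5089 0.2848]]
centre [0.52056584 0.21042577] len 0.1273240990433222 0.07987011142004848 ang -114.34637534448913 -24.116980446903046
[[ 0.446 -0.895 -0.001]
 [-0.895 -0.446  0.002]
 [-0.002 -0.    -1.   ]]
[0.52664683 0.21198623 0.05      ]
yaw0 -63.54 turn z 50.81 tilt tool z [-5.0e-04  1.6e-03 -1.0e+00] pos [ 0.2561 -0.5144  0.2415]
[-0.0443, -0.0466, 0.0093] 4.23
[-0.0476, -0.0433, 0.0093] 4.23
[-0.0506, -0.0396, 0.0093] 4.23
[-0.0534, -0.0358, 0.0093] 4.23
[-0.0559, -0.0317, 0.0093] 4.23
[-0.0581, -0.0275, 0.0093] 4.23
[-0.06, -0.0232, 0.0093] 4.23
[-0.0615, -0.0187, 0.0093] 4.23
[-0.0627, -0.0141, 0.0093] 4.23
[-0.0636, -0.0094, 0.0093] 4.23
[-0.0641, -0.0047, 0.0093] 4.23
[-0.0643, 0.0001, 0.0093] 4.23
```

```bash
python3 - <<'E'
from h import *
s=st();X=yaw();p=np.array(s['tcp_pos']);D=np.array([.521,.2105,.13])-p;n=15;t=129.2
y0=-63.54
for i in range(n):
    a=np.radians(y0+t*i/n);v=D/n
    print([round(float(q),3) for q in (v@[np.cos(a),np.sin(a),0],v@[np.sin(a),-np.cos(a),0],-v[2])],round(-t/n,2))
E
```

```text
[-0.035, -0.037, 0.007] -8.61
[-0.029, -0.042, 0.007] -8.61
[-0.023, -0.046, 0.007] -8.61
[-0.016, -0.049, 0.007] -8.61
[-0.008, -0.051, 0.007] -8.61
[-0.0, -0.051, 0.007] -8.61
[0.007, -0.051, 0.007] -8.61
[0.015, -0.049, 0.007] -8.61
[0.022, -0.046, 0.007] -8.61
[0.029, -0.043, 0.007] -8.61
[0.035, -0.038, 0.007] -8.61
[0.04, -0.032, 0.007] -8.61
[0.045, -0.026, 0.007] -8.61
[0.048, -0.019, 0.007] -8.61
[0.05, -0.011, 0.007] -8.61
```

Call:
carry_out --moves '[1,-0.035,-0.037,0.007,0,0,-8.6,1,-0.029,-0.042,0.007,0,0,-8.6,1,-0.023,-0.046,0.007,0,0,-8.6,1,-0.016,-0.049,0.007,0,0,-8.6,1,-0.008,-0.051,0.007,0,0,-8.6]' --squeeze 40

```text
clock: 0.72
tcp_pos: [0.3425, -0.2689, 0.2032]
orientation: [-0.002, 0.985, -0.17, -0.001]
wrist_force: [0.2, -0.3, 0.6]
finger_gap: 0.0855
```

Call:
carry_out --moves '[1,0,-0.051,0.007,0,0,-8.6,1,0.007,-0.051,0.007,0,0,-8.6,1,0.015,-0.049,0.007,0,0,-8.6,1,0.022,-0.046,0.007,0,0,-8.6,1,0.029,-0.043,0.007,0,0,-8.6]'

```text
clock: 1.35
tcp_pos: [0.4254, -0.0172, 0.1672]
orientation: [-0.002, 0.977, 0.215, -0.0]
wrist_force: [0.6, -0.6, -0.1]
finger_gap: 0.0862
```

Call:
carry_out --moves '[1,0.035,-0.038,0.007,0,0,-8.6,1,0.04,-0.032,0.007,0,0,-8.6,1,0.045,-0.026,0.007,0,0,-8.6,1,0.048,-0.019,0.007,0,0,-8.6,1,0.05,-0.011,0.007,0,0,-8.6]'

```text
clock: 1.98
tcp_pos: [0.5028, 0.2378, 0.1307]
orientation: [-0.002, 0.823, 0.569, 0.0]
wrist_force: [1.1, -0.0, 1.6]
finger_gap: 0.0855
```

```bash
python3 - <<'E'
from h import *
s=st(); print(s['clock'],s['joint_pos'])
plan([.521,.2105,.10],65.65,5)
E
```

```text
1.975 [ 0.29578982  0.33536012 -0.20354265  1.03274379  0.00311302  0.65673532]
yaw0 69.32 turn z 3.67 tilt tool z [-0.0017  0.0027 -1.    ] pos [0.5028 0.2378 0.1307]
[-0.0038, 0.0053, 0.0061] 0.73
[-0.0038, 0.0054, 0.0061] 0.73
[-0.0037, 0.0054, 0.0061] 0.73
[-0.0036, 0.0055, 0.0061] 0.73
[-0.0035, 0.0055, 0.0061] 0.73
```

Call:
carry_out --moves '[1,-0.005,0.0075,0.008,0,0,1.0,1,-0.005,0.0075,0.008,0,0,1.0,1,-0.005,0.0075,0.008,0,0,1.0,1,-0.0035,0.005,0.007,0,0,0.7,1,0,0,0,0,0,0]'

```text
clock: 2.6
tcp_pos: [0.5209, 0.2084, 0.0958]
orientation: [-0.002, 0.842, 0.54, -0.002]
wrist_force: [0.2, -1.0, 0.6]
finger_gap: 0.0852
```

```bash
python3 - <<'E'
from h import *
im=snap('side','s1'); plan([.521,.2105,.032],65.65,5)
v=im[180:300,220:370]
for P,col in (([st()['tcp_pos']],(0,0,255)),([[.521,.2105,.014]],(0,255,0)),):
    for q in proj('side',P): cv2.circle(im,tuple(int(round(a)) for a in q),2,col,-1); print(q)
cv2.imwrite('pics/s1c.png',cv2.resize(im[150:300,190:390],None,fx=3,fy=3,interpolation=cv2.INTER_CUBIC))
E
```

```text
yaw0 65.39 turn z -0.26 tilt tool z [-0.005   0.0016 -1.    ] pos [0.521  0.2087 0.0962]
[0.0003, -0.0002, 0.0128] -0.05
[0.0003, -0.0002, 0.0128] -0.05
[0.0003, -0.0002, 0.0128] -0.05
[0.0003, -0.0002, 0.0128] -0.05
[0.0003, -0.0002, 0.0128] -0.05
[294.0085282  212.92535695]
[295.11901748 238.96107724]
```

View pics/s1c.png

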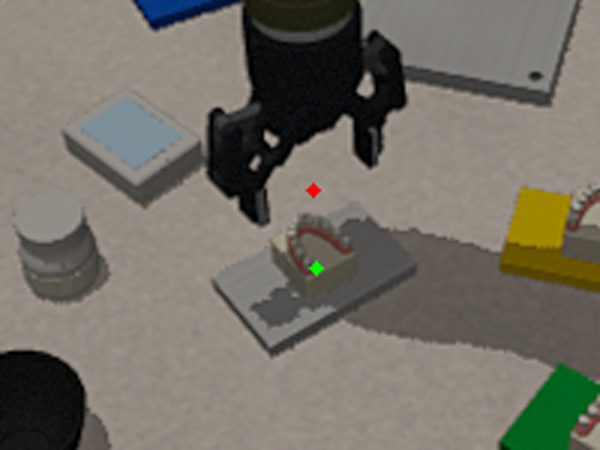

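The red TCP mark sits over the block, and the jaws lie along the plate's length. I'll descend and grip.

Call:
carry_out --moves '[1,0,0,0.015,0,0,0,1,0,0,0.015,0,0,0,1,0,0,0.015,0,0,0,1,0,0,0.01,0,0,0,1,0,0,0.005,0,0,0]'

```text
clock: 3.28
tcp_pos: [0.5203, 0.209, 0.0323]
orientation: [-0.002, 0.841, 0.54, -0.002]
wrist_force: [-1.4, 0.1, 0.5]
finger_gap: 0.0855
```

```bash
python3 - <<'E'
from h import *
plan([.521,.2105,.031],65.65,1); print(st()['wrist_force'])
E
```

```text
yaw0 65.41 turn z -0.24 tilt tool z [-0.0048  0.0019 -1.    ] pos [0.5203 0.209  0.0323]
[0.0016, -0.0, 0.0013] -0.24
[-1.36223552  0.10819586  0.50232799]
```

Call:
carry_out --moves '[-1,0,0,0,0,0,0,-1,0,0,0,0,0,0,-1,0,0,0,0,0,0,-1,0,0,0,0,0,0,-1,0,0,0,0,0,0]' --squeeze 40

```text
clock: 3.9
tcp_pos: [0.5207, 0.2093, 0.0325]
orientation: [-0.002, 0.841, 0.54, -0.001]
wrist_force: [0.4, 0.3, -2.1]
finger_gap: 0.0433
```

Call:
carry_out --moves '[-1,0,0,0,0,0,0,-1,0,0,-0.01,0,0,0,-1,0,0,-0.02,0,0,0,-1,0,0,-0.03,0,0,0,-1,0,0,-0.03,0,0,0]'

```text
clock: 4.53
tcp_pos: [0.5165, 0.2078, 0.1215]
orientation: [-0.004, 0.841, 0.54, -0.007]
wrist_force: [0.3, 0.3, -4.9]
finger_gap: 0.043
```

```bash
python3 - <<'E'
from h import *
f=np.array([.5654,-.155]);ey=np.array([-.2098,.9777]);ex=np.array([.9777,.2098])
t=f+ex*-.012+ey*.035; print(t,st()['joint_pos'])
plan([*t,.115],102.1,10)
E
```

```text
[ 0.5463246 -0.1232981] [ 0.2368892   0.35478176 -0.19950702  1.032147    0.00258911  0.66586345]
yaw0 65.42 turn z -36.68 tilt tool z [-0.0158 -0.0012 -0.9999] pos [0.5165 0.2078 0.1215]
[-0.0289, 0.0165, 0.0007] -3.67
[-0.0299, 0.0146, 0.0007] -3.67
[-0.0307, 0.0127, 0.0007] -3.67
[-0.0315, 0.0107, 0.0007] -3.67
[-0.0321, 0.0086, 0.0007] -3.67
[-0.0326, 0.0066, 0.0007] -3.67
[-0.0329, 0.0045, 0.0007] -3.67
[-0.0332, 0.0023, 0.0007] -3.67
[-0.0332, 0.0002, 0.0007] -3.67
[-0.0332, -0.0019, 0.0007] -3.67
```

Call:
carry_out --moves '[-1,-0.029,0.0165,0.001,0,0,-3.7,-1,-0.03,0.0146,0.001,0,0,-3.7,-1,-0.031,0.0127,0.001,0,0,-3.7,-1,-0.0315,0.0107,0.001,0,0,-3.7,-1,-0.032,0.0086,0.001,0,0,-3.7]'

```text
clock: 5.15
tcp_pos: [0.5328, 0.0399, 0.1209]
orientation: [-0.004, 0.738, 0.675, -0.005]
wrist_force: [0.4, -0.2, -5.6]
finger_gap: 0.0432
```

Call:
carry_out --moves '[-1,-0.0326,0.0066,0,0,0,-3.7,-1,-0.033,0.0045,0,0,0,-3.7,-1,-0.033,0.0023,0,0,0,-3.7,-1,-0.025,0,0,0,0,-3.7,-1,0,0,0,0,0,0]'

```text
clock: 5.78
tcp_pos: [0.5445, -0.0903, 0.1214]
orientation: [-0.006, 0.643, 0.766, -0.005]
wrist_force: [-0.3, -0.1, -4.2]
finger_gap: 0.0435
```

```bash
cat >> h.py <<'E'
def tilt():
    X=yaw(); w=np.cross(X[:,2],[0,0,-1]); print('tilt fix deg (tool axes)',np.degrees(X.T@w).round(2), 'F',np.array(st()['wrist_force']).round(1),'t',st()['clock'])
E
python3 - <<'E'
from h import *
plan([.5463,-.1233,.075],102.1,4);tilt()
im=snap('top','t2'); cv2.imwrite('pics/t2c.png',cv2.resize(im[110:270,340:540],None,fx=3.5,fy=3.5,interpolation=cv2.INTER_CUBIC))
E
```

```text
yaw0 99.92 turn z -2.18 tilt tool z [-1.560e-02 -2.000e-04 -9.999e-01] pos [ 0.5445 -0.0903  0.1214]
[-0.0082, -0.001, 0.0116] -0.54
[-0.0082, -0.0011, 0.0116] -0.54
[-0.0082, -0.0011, 0.0116] -0.54
[-0.0082, -0.0012, 0.0116] -0.54
tilt fix deg (tool axes) [-0.88 -0.14 -0.  ] F [-0.3 -0.1 -4.2] t 5.775
```

View pics/t2c.png

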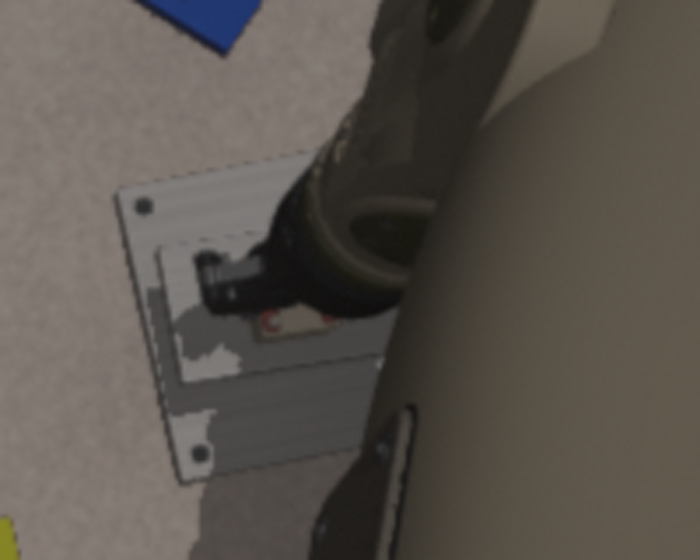

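The plate is held well and lies parallel to the fixture (left edge (160,250)-(185,380) in the crop). I'll shift it, level it and lower it.

Call:
carry_out --moves '[-1,-0.01,-0.001,0.012,-0.5,0,-0.6,-1,-0.01,-0.001,0.012,-0.5,0,-0.6,-1,-0.01,-0.001,0.014,0,0,-0.6,-1,-0.005,-0.001,0.012,0,0,-0.6,-1,0,0,0.004,0,0,0]'

```text
clock: 6.45
tcp_pos: [0.5451, -0.1243, 0.0625]
orientation: [-0.002, 0.625, 0.78, 0.002]
wrist_force: [0.3, 0.3, -5.6]
finger_gap: 0.0431
```

```bash
python3 - <<'E'
from h import *
plan([.5463,-.1233,.0525],102.1,1);tilt()
E
```

```text
yaw0 102.61 turn z 0.51 tilt tool z [-8.0e-04  5.3e-03 -1.0e+00] pos [ 0.5451 -0.1243  0.0625]
[0.0007, 0.0014, 0.01] 0.51
tilt fix deg (tool axes) [ 0.02 -0.31  0.  ] F [ 0.3  0.3 -5.6] t 6.45
```

Call:
carry_out --moves '[-1,0,0,0.003,0,-0.2,0,-1,0,0,0.002,0,0,0,-1,0,0,0.002,0,0,0,-1,0,0,0.0015,0,0,0,-1,0,0,0,0,0,0]'

```text
clock: 7.08
tcp_pos: [0.5457, -0.1236, 0.0539]
orientation: [-0.0, 0.625, 0.781, 0.001]
wrist_force: [1.1, -0.5, -5.5]
finger_gap: 0.0432
```

Call:
carry_out --moves '[-1,0,0,0.001,0,0,0,-1,0,0,0.001,0,0,0,-1,0,0,0.0005,0,0,0,-1,0,0,0.0005,0,0,0,-1,0,0,0,0,0,0]'

```text
clock: 7.7
tcp_pos: [0.5466, -0.124, 0.0527]
orientation: [0.001, 0.625, 0.781, 0.001]
wrist_force: [-0.1, -0.1, -3.0]
finger_gap: 0.043
```

Call:
carry_out --moves '[-1,0,0,0.001,0,0,0,-1,0,0,0.0005,0,0,0,0.7,0,0,0,0,0,0,0.7,0,0,0,0,0,0,0.7,0,0,0,0,0,0]'

```text
clock: 8.32
tcp_pos: [0.5485, -0.1246, 0.0528]
orientation: [0.003, 0.625, 0.781, 0.002]
wrist_force: [-0.7, -0.1, -0.7]
finger_gap: 0.0726
```

Call:
carry_out --moves '[0.7,0,0,0,0,0,0,0.7,0,0,-0.015,0,0,0,0.7,0,0,-0.03,0,0,0,0.7,0,0,-0.04,0,0,0,0.7,0,0,-0.04,0,0,0]'

```text
clock: 8.95
tcp_pos: [0.5455, -0.1238, 0.1805]
orientation: [0.0, 0.625, 0.781, 0.001]
wrist_force: [0.5, 0.5, 0.9]
finger_gap: 0.0725
```

```bash
python3 - <<'E'
from h import *
tilt(); plan([.5463,-.1233,.16],102.1,1); print(env.tip_reach)
E
```

```text
tilt fix deg (tool axes) [ 0.12 -0.06 -0.  ] F [0.5 0.5 0.9] t 8.95
yaw0 102.67 turn z 0.57 tilt tool z [ 0.0018  0.0015 -1.    ] pos [ 0.5455 -0.1238  0.1805]
[0.0003, 0.0009, 0.0205] 0.57
0.011
```

The plate must reach past dowel A before the dowel push (its -y end is now about y_f = -0.03), so I'll regrip it and shift it 30 mm towards the stop.

Call:
carry_out --moves '[0.7,0,0,0.04,0,0,0.4,0.7,0,0,0.04,0,0,0,0.7,0,0,0.03,0,0,0,0.7,0,0,0.013,0,0,0,0.7,0,0,0.002,0,0,0]'

```text
clock: 9.57
tcp_pos: [0.5532, -0.1263, 0.0645]
orientation: [0.009, 0.627, 0.779, 0.004]
wrist_force: [-0.7, -0.0, 0.3]
finger_gap: 0.0729
```

Call:
carry_out --moves '[-1,0,0,0,0,0,0,-1,0,0,0,0,0,0,-1,0,0,0,0,0,0,-1,0,0,0,0,0,0,-1,0,0,0,0,0,0]'

```text
clock: 10.2
tcp_pos: [0.554, -0.1267, 0.0667]
orientation: [0.01, 0.627, 0.779, 0.004]
wrist_force: [-0.2, -0.2, -2.3]
finger_gap: 0.0424
```

```bash
python3 - <<'E'
from h import *
tilt(); f=np.array([.5654,-.155]);ey=np.array([-.2098,.9777]);ex=np.array([.9777,.2098])
t=f+ex*-.012+ey*.004; plan([*t,.056],102.1,1)
E
```

```text
tilt fix deg (tool axes) [1.12 0.6  0.  ] F [-0.2 -0.2 -2.3] t 10.2
yaw0 102.26 turn z 0.16 tilt tool z [ 0.0214 -0.0061 -0.9998] pos [ 0.554  -0.1267  0.0667]
[-0.0261, -0.0069, 0.0107] 0.16
```

The descent stopped short, so the grip is high and tilted by 1.3°. I'll reopen, level, and go lower before gripping.

Call:
carry_out --moves '[0.7,0,0,0,0,0,0,0.7,0,0,0,0,0,0,0.7,0,0,0,0.9,0.5,0,0.7,0,-0.006,0,0.3,0.2,0,0.7,0,-0.001,0.002,0,0,0]'

```text
clock: 10.82
tcp_pos: [0.5486, -0.129, 0.0664]
orientation: [0.0, 0.627, 0.779, 0.0]
wrist_force: [0.4, 0.3, -0.5]
finger_gap: 0.0728
```

Call:
carry_out --moves '[0.7,0,0,0.004,0,0,0,0.7,0,0,0.004,0,0,0,0.7,0,0,0.003,0,0,0,0.7,0,0,0.001,0,0,0,0.7,0,0,0,0,0,0]'

```text
clock: 11.45
tcp_pos: [0.548, -0.1289, 0.053]
orientation: [-0.0, 0.628, 0.779, 0.0]
wrist_force: [-0.1, -0.2, 0.8]
finger_gap: 0.073
```

```bash
python3 - <<'E'
from h import *
tilt(); plan([.547,-.124,.053],102.1,1)
E
```

```text
tilt fix deg (tool axes) [-0.01 -0.04 -0.  ] F [-0.1 -0.2  0.8] t 11.45
yaw0 102.27 turn z 0.17 tilt tool z [-4.e-04  7.e-04 -1.e+00] pos [ 0.548  -0.1289  0.053 ]
[0.005, 0.0, -0.0] 0.17
```

Call:
carry_out --moves '[0.7,0.005,0,0,0,0,0,-1,0,0,0,0,0,0,-1,0,0,0,0,0,0,-1,0,0,0,0,0,0,-1,0,0,0,0,0,0]'

```text
clock: 12.08
tcp_pos: [0.5475, -0.1237, 0.0536]
orientation: [0.0, 0.627, 0.779, 0.0]
wrist_force: [-0.5, 0.3, 0.6]
finger_gap: 0.0429
```

Call:
carry_out --moves '[-1,0,0,0,0,0,0,-1,0,0,-0.003,0,0,0,-1,0,0,-0.002,0,0,0,-1,-0.01,0,0,0,0,0,-1,-0.01,0,0,0,0,0]'

```text
clock: 12.7
tcp_pos: [0.5495, -0.1429, 0.0565]
orientation: [-0.002, 0.627, 0.779, -0.001]
wrist_force: [-0.6, -0.4, -5.1]
finger_gap: 0.0433
```

```bash
python3 - <<'E'
from h import *
tilt(); f=np.array([.5654,-.155]);ey=np.array([-.2098,.9777]);ex=np.array([.9777,.2098])
t=f+ex*-.012+ey*.004; plan([*t,.053],102.1,1)
E
```

```text
tilt fix deg (tool axes) [-0.22 -0.18 -0.  ] F [-0.6 -0.4 -5.1] t 12.7
yaw0 102.34 turn z 0.24 tilt tool z [-0.0045  0.0023 -1.    ] pos [ 0.5495 -0.1429  0.0565]
[-0.0112, 0.001, 0.0035] 0.24
```

Call:
carry_out --moves '[-1,-0.009,0,0,-0.2,-0.2,0,-1,-0.002,0,0,0,0,0,-1,0,0,0.002,0,0,0,-1,0,0,0.0015,0,0,0,-1,0,0,0.001,0,0,0]'

```text
clock: 13.32
tcp_pos: [0.5532, -0.1562, 0.0536]
orientation: [0.002, 0.628, 0.778, 0.0]
wrist_force: [-2.4, -1.3, 4.0]
finger_gap: 0.043
```

Call:
carry_out --moves '[-1,0,0,0.0005,0,0,0,0.7,0,0,0,0,0,0,0.7,0,0,0,0,0,0,0.7,0,0,0,0,0,0,0.7,0,0,-0.01,0,0,0]'

```text
clock: 13.95
tcp_pos: [0.5536, -0.1558, 0.0635]
orientation: [0.002, 0.627, 0.779, 0.0]
wrist_force: [-0.3, 0.1, -0.4]
finger_gap: 0.0725
```

Call:
carry_out --moves '[0.7,0,0,-0.03,0,0,0,0.7,0,0,-0.04,0,0,0,-1,0,-0.04,0,0,0,0,-1,0,-0.04,0,0,0,0,-1,0,-0.02,0,0,0,0]'

```text
clock: 14.58
tcp_pos: [0.4566, -0.1784, 0.1396]
orientation: [0.005, 0.627, 0.779, 0.001]
wrist_force: [0.4, 0.7, -0.7]
finger_gap: 0.018
```

```bash
python3 - <<'E'
from h import *
tilt(); plan([.547,-.124,.053],102.1,1)
im=snap('side','s3'); cv2.imwrite('pics/s3c.png',cv2.resize(im[70:220,270:430],None,fx=3.9,fy=3.9,interpolation=cv2.INTER_CUBIC))
E
```

```text
tilt fix deg (tool axes) [ 0.47  0.42 -0.  ] F [ 0.4  0.7 -0.7] t 14.575
yaw0 102.40 turn z 0.30 tilt tool z [ 0.0096 -0.0054 -0.9999] pos [ 0.4566 -0.1784  0.1396]
[0.0337, 0.1, 0.0866] 0.3
```

View pics/s3c.png

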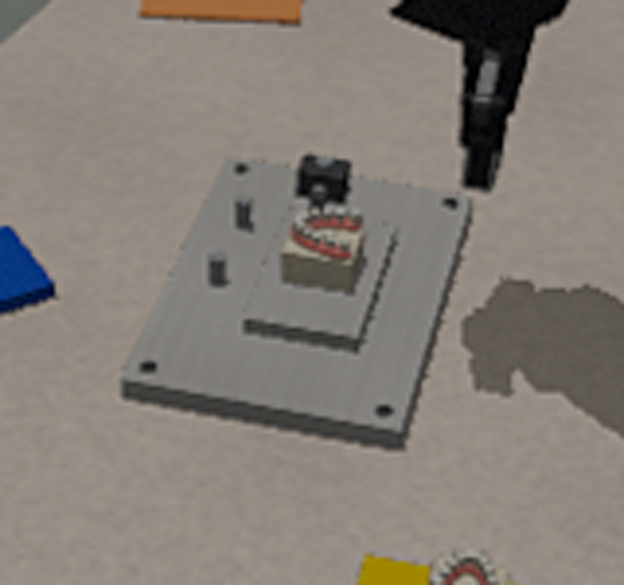

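The plate lies flat on the deck, clear of the dowels, with crop corners (245,322), (358,345), (397,230). I'll locate everything in the fixture frame.

```bash
cat >> h.py <<'E'
F0=np.array([.5654,-.155]);A=np.radians(12.2);ey=np.array([-np.sin(A),np.cos(A)]);ex=np.array([np.cos(A),np.sin(A)])
def tof(p): d=np.array(p)[:2]-F0; return np.array([d@ex,d@ey])
def tow(x,y): return F0+ex*x+ey*y
E
python3 - <<'E'
from h import *
g=lambda u,v,z:(tof(onz('side',(270+u/3.9,70+v/3.9),z))*1000).round(1)
for n,u,v,z in [('p +x+y',245,322,.034),('p -x+y',358,345,.034),('p -x-y',397,230,.034),('dow a foot',244,229,.02),('dow b foot',218,285,.02),('f +x+y',124,382,.02),('f -x+y',404,436,.02),('f-x-y',468,200,.02),('spindle?',318,208,.028)]: print(n,g(u,v,z))
plan([*tow(-.085,-.015),.09],147,4)
plan([*tow(-.085,-.015),.035],147,1)
E
```

```text
p +x+y [24.3 75.2]
p -x+y [-53.7  78.2]
p -x-y [-53.5 -54. ]
dow a foot [ 56.2 -44.3]
dow b foot [57.  24.1]
f +x+y [ 89.3 140.5]
f -x+y [-98.2 142. ]
f-x-y [ -94.  -123.8]
spindle? [  8.3 -73. ]
yaw0 102.37 turn z -44.63 tilt tool z [ 0.0075 -0.0052 -1.    ] pos [ 0.4546 -0.1783  0.1394]
[-0.0039, 0.007, 0.0124] -11.16
[-0.0052, 0.0061, 0.0124] -11.16
[-0.0063, 0.005, 0.0124] -11.16
[-0.0072, 0.0037, 0.0124] -11.16
yaw0 102.37 turn z -44.63 tilt tool z [ 0.0075 -0.0052 -1.    ] pos [ 0.4546 -0.1783  0.1394]
[-0.0157, 0.0281, 0.1044] -44.63
```

```bash
python3 - <<'E'
from h import *
plan([*tow(-.080,-.018),.085],57.2,5)
E
```

```text
yaw0 102.37 turn z 45.17 tilt tool z [ 0.0075 -0.0052 -1.    ] pos [ 0.4546 -0.1783  0.1394]
[-0.0037, 0.0066, 0.0109] 9.03
[-0.0027, 0.0071, 0.0109] 9.03
[-0.0015, 0.0075, 0.0109] 9.03
[-0.0003, 0.0076, 0.0109] 9.03
[0.0009, 0.0076, 0.0109] 9.03
```

Call:
carry_out --moves '[-1,-0.004,0.006,0.01,0.4,0.4,9,-1,-0.003,0.007,0.01,0,0,9,-1,-0.002,0.007,0.01,0,0,9,-1,0,0.007,0.01,0,0,9,-1,0.001,0.006,0.01,0,0,9]'

```text
clock: 15.25
tcp_pos: [0.4913, -0.1916, 0.0931]
orientation: [0.003, 0.884, 0.468, 0.002]
wrist_force: [-0.5, 0.9, 0.0]
finger_gap: 0.0003
```

```bash
python3 - <<'E'
from h import *
tilt();plan([*tow(-.082,-.018),.036],57.2,4)
E
```

```text
tilt fix deg (tool axes) [ 0.39 -0.08  0.  ] F [-0.5  0.9  0. ] t 15.25
yaw0 55.82 turn z -1.38 tilt tool z [ 0.0064 -0.0027 -1.    ] pos [ 0.4913 -0.1916  0.0931]
[0.0, -0.0007, 0.0143] -0.34
[0.0, -0.0007, 0.0143] -0.34
[0.0, -0.0007, 0.0143] -0.34
[0.0, -0.0007, 0.0143] -0.34
```

Call:
carry_out --moves '[-1,0,-0.002,0.012,0.4,0,0,-1,0,-0.001,0.016,0,0,0,-1,0,-0.001,0.016,0,0,0,-1,0,0,0.008,0,0,0,-1,0,0,0.001,0,0,0]'

```text
clock: 15.88
tcp_pos: [0.4886, -0.1889, 0.0385]
orientation: [-0.001, 0.881, 0.474, 0.0]
wrist_force: [0.0, 0.2, -0.0]
finger_gap: -0.0003
```

```bash
python3 - <<'E'
from h import *
tilt();plan([*tow(-.07,-.018),.036],57.2,1); print(tof(st()['tcp_pos']))
im=snap('side','s4'); cv2.imwrite('pics/s4c.png',cv2.resize(im[70:220,270:430],None,fx=3.9,fy=3.9,interpolation=cv2.INTER_CUBIC))
E
```

```text
tilt fix deg (tool axes) [-0.05 -0.09 -0.  ] F [ 0.   0.2 -0. ] t 15.875
yaw0 56.54 turn z -0.66 tilt tool z [ 1.0e-04  1.8e-03 -1.0e+00] pos [ 0.4886 -0.1889  0.0385]
[0.008, 0.0093, 0.0025] -0.66
[-0.08223587 -0.01693898]
```

View pics/s4c.png

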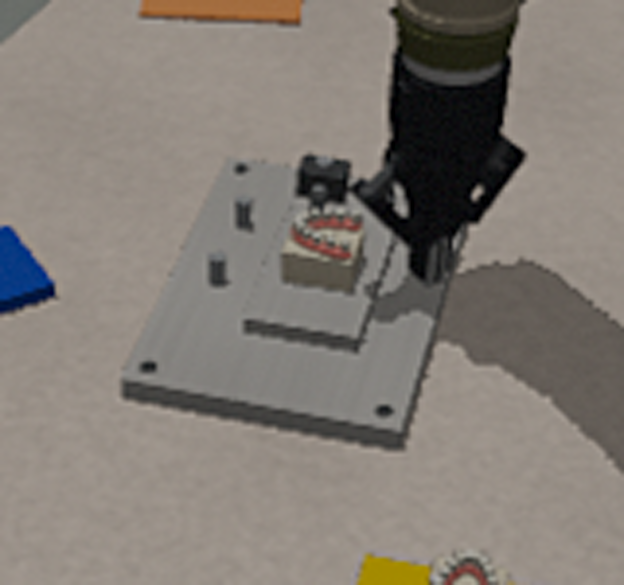

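The tip is beside the plate's -x edge at (432,280). In this yaw a knuckle would swing towards the teeth, so I'll turn the tool 90° and use the other diagonal.

Call:
carry_out --moves '[-1,0,0,0,0,0,-10,-1,0,0,0,0,0,-10,-1,0,0,0,0,0,-10,-1,0,0,0,0,0,-10,-1,0,0,0,0,0,-10]'

```text
clock: 16.55
tcp_pos: [0.4911, -0.1903, 0.0424]
orientation: [0.003, 0.585, 0.811, 0.001]
wrist_force: [0.0, 0.5, 0.2]
finger_gap: -0.0004
```

Call:
carry_out --moves '[-1,0,0,0,0,0,-10,-1,0,0,0,0,0,-10,-1,0,0,0,0,0,-10,-1,0,0,0,0,0,-8,-1,0,0,0,0,0,0]'

```text
clock: 17.18
tcp_pos: [0.4936, -0.1917, 0.0465]
orientation: [0.006, 0.277, 0.961, -0.001]
wrist_force: [-0.8, -0.5, 0.8]
finger_gap: 0.0001
```

```bash
cat >> h.py <<'E'
def rep():
    s=st(); f=np.array(s['wrist_force']); X=yaw()
    print('F0-frame tcp mm',(tof(s['tcp_pos'])*1000).round(1),'z',round(s['tcp_pos'][2],4),'F ex,ey,z',round(f[:2]@ex,2),round(f[:2]@ey,2),round(f[2],2))
    for n,e in(('ex',ex),('ey',ey)): print(n,'1mm in tool xy',(X.T@[*e,0]).round(3)[:2])
E
python3 - <<'E'
from h import *
tilt();plan([*tow(-.075,-.018),.036],147.2,1); rep()
print((tof(onz('side',(270+432/3.9,70+280/3.9),.028))*1000).round(1))
E
```

```text
tilt fix deg (tool axes) [ 0.12  0.67 -0.  ] F [-0.8 -0.5  0.8] t 17.175
yaw0 147.80 turn z 0.60 tilt tool z [ 0.0111 -0.0044 -0.9999] pos [ 0.4936 -0.1917  0.0465]
[-0.0002, 0.004, 0.0105] 0.6
F0-frame tcp mm [-77.9 -20.7] z 0.0465 F ex,ey,z -0.88 -0.32 0.8
ex 1mm in tool xy [-0.714  0.7  ]
ey 1mm in tool xy [0.7   0.714]
[-87.1 -11.6]
```

Call:
carry_out --moves '[-1,0.001,0.001,0.006,0.1,0.6,0,-1,0.001,0.001,0.005,0,0,0,-1,-0.001,0.001,0.001,0,0,0,-1,-0.001,0.001,0,0,0,0,-1,-0.001,0.001,0,0,0,0]'

```text
clock: 17.8
tcp_pos: [0.4976, -0.1879, 0.0339]
orientation: [0.0, 0.28, 0.96, 0.0]
wrist_force: [0.4, 0.1, 0.3]
finger_gap: -0.0003
```

```bash
python3 - <<'E'
from h import *
tilt();rep()
E
```

```text
tilt fix deg (tool axes) [ 0.02  0.05 -0.  ] F [0.4 0.1 0.3] t 17.8
F0-frame tcp mm [-73.2 -17.8] z 0.0339 F ex,ey,z 0.37 0.01 0.26
ex 1mm in tool xy [-0.711  0.703]
ey 1mm in tool xy [0.703 0.711]
```

Call:
carry_out --moves '[-1,-0.0014,0.0014,-0.0003,0,0,0,-1,-0.0014,0.0014,0,0,0,0,-1,-0.0014,0.0014,0,0,0,0,-1,-0.0014,0.0014,0,0,0,0,-1,-0.0014,0.0014,0,0,0,0]'

```text
clock: 18.42
tcp_pos: [0.5079, -0.1857, 0.0344]
orientation: [0.0, 0.28, 0.96, -0.0]
wrist_force: [-1.2, -1.3, -0.8]
finger_gap: 0.0002
```

Call:
carry_out --moves '[-1,-0.0014,0.0014,0,0,0,0,-1,-0.0014,0.0014,0,0,0,0,-1,-0.0014,0.0014,0,0,0,0,-1,-0.0014,0.0014,0,0,0,0,-1,-0.0014,0.0014,0,0,0,0]'

```text
clock: 19.05
tcp_pos: [0.5179, -0.1836, 0.0344]
orientation: [0.0, 0.28, 0.96, -0.0]
wrist_force: [-2.0, -0.9, 0.9]
finger_gap: 0.0
```

```bash
python3 - <<'E'
from h import *
tilt();rep()
E
```

```text
tilt fix deg (tool axes) [-0.04  0.03 -0.  ] F [-2.  -0.9  0.9] t 19.05
F0-frame tcp mm [-52.5 -17.9] z 0.0344 F ex,ey,z -2.18 -0.43 0.85
ex 1mm in tool xy [-0.711  0.703]
ey 1mm in tool xy [0.703 0.711]
```

Call:
carry_out --moves '[-1,-0.001,0.001,0,0,0,0,-1,-0.001,0.001,0,0,0,0,-1,-0.001,0.001,0,0,0,0,-1,-0.0007,0.0007,0,0,0,0,-1,-0.0007,0.0007,0,0,0,0]'

```text
clock: 19.68
tcp_pos: [0.5244, -0.1822, 0.0344]
orientation: [0.0, 0.28, 0.96, -0.0]
wrist_force: [-1.6, -0.7, -0.3]
finger_gap: -0.0002
```

```bash
python3 - <<'E'
from h import *
tilt();rep()
im=snap('side','s5'); cv2.imwrite('pics/s5c.png',cv2.resize(im[85:185,290:410],None,fx=5.8,fy=5.8,interpolation=cv2.INTER_CUBIC))
E
```

```text
tilt fix deg (tool axes) [-0.04  0.03  0.  ] F [-1.6 -0.7 -0.3] t 19.675
F0-frame tcp mm [-45.8 -17.9] z 0.0344 F ex,ey,z -1.67 -0.39 -0.33
ex 1mm in tool xy [-0.711  0.703]
ey 1mm in tool xy [0.703 0.711]
```

View pics/s5c.png

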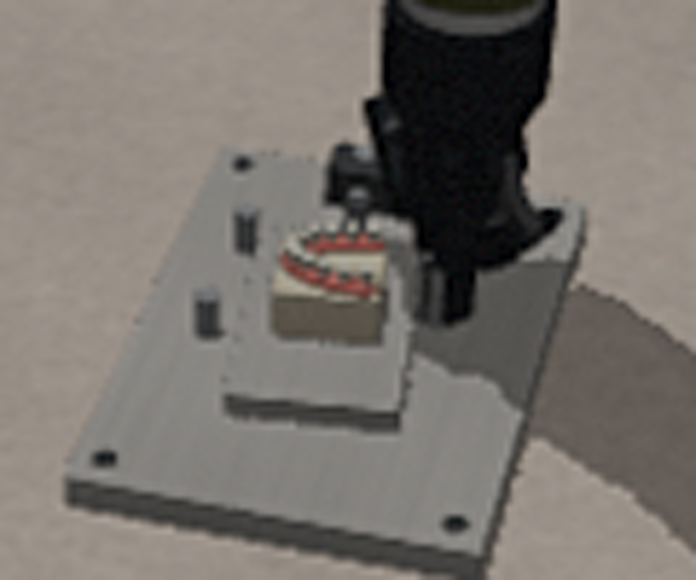

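The plate has swung with its -y end leading towards dowel A, as expected. I'll keep pushing gently.

Call:
carry_out --moves '[-1,-0.0006,0.0006,0,0,0,0,-1,-0.0006,0.0006,0,0,0,0,-1,-0.0006,0.0006,0,0,0,0,-1,-0.0006,0.0006,0,0,0,0,-1,-0.0006,0.0006,0,0,0,0]'

```text
clock: 20.35
tcp_pos: [0.5271, -0.1809, 0.0341]
orientation: [-0.002, 0.28, 0.96, -0.001]
wrist_force: [-4.8, -0.8, 3.4]
finger_gap: -0.0001
```

```bash
python3 - <<'E'
from h import *
rep()
E
```

```text
F0-frame tcp mm [-42.9 -17.2] z 0.0341 F ex,ey,z -4.89 0.22 3.38
ex 1mm in tool xy [-0.71   0.704]
ey 1mm in tool xy [0.704 0.71 ]
```

Call:
carry_out --moves '[-1,-0.0006,0.0006,0,0,0,0,-1,-0.0006,0.0006,0,0,0,0,-1,-0.0006,0.0006,0,0,0,0,-1,-0.0007,0.0007,0,0,0,0,-1,-0.0007,0.0007,0,0,0,0]'

```text
clock: 20.98
tcp_pos: [0.5299, -0.1791, 0.0337]
orientation: [-0.003, 0.28, 0.96, -0.001]
wrist_force: [-4.4, -0.3, 1.4]
finger_gap: 0.0001
```

```bash
python3 - <<'E'
from h import *
rep();tilt()
E
```

```text
F0-frame tcp mm [-39.8 -16.1] z 0.0337 F ex,ey,z -4.35 0.6 1.38
ex 1mm in tool xy [-0.71   0.704]
ey 1mm in tool xy [0.704 0.71 ]
tilt fix deg (tool axes) [-0.18 -0.34  0.  ] F [-4.4 -0.3  1.4] t 20.975
```

Still moving (a 3 mm swing about dowel A). I'll continue.

Call:
carry_out --moves '[-1,-0.0007,0.0006,0,0,0,0,-1,-0.0007,0.0006,0,0,0,0,-1,-0.0007,0.0006,0,0,0,0,-1,-0.0007,0.0006,0,0,0,0,-1,-0.0007,0.0006,0,0,0,0]'

```text
clock: 21.6
tcp_pos: [0.5305, -0.1789, 0.0326]
orientation: [-0.007, 0.281, 0.96, -0.003]
wrist_force: [-7.2, -1.9, 3.4]
finger_gap: -0.0003
```

```bash
python3 - <<'E'
from h import *
rep();tilt()
E
```

```text
F0-frame tcp mm [-39.2 -16. ] z 0.0326 F ex,ey,z -7.46 -0.33 3.41
ex 1mm in tool xy [-0.709  0.705]
ey 1mm in tool xy [0.705 0.709]
tilt fix deg (tool axes) [-0.53 -0.73 -0.  ] F [-7.2 -1.9  3.4] t 21.6
```

Call:
carry_out --moves '[-1,-0.0007,0.0007,-0.0003,0,0,0,-1,-0.0007,0.0007,-0.0003,0,0,0,-1,-0.0007,0.0007,-0.0003,0,0,0,-1,-0.0007,0.0007,0,0,0,0,-1,-0.0007,0.0007,0,0,0,0]'

```text
clock: 22.22
tcp_pos: [0.5305, -0.179, 0.0322]
orientation: [-0.012, 0.282, 0.959, -0.005]
wrist_force: [-7.1, -2.9, 3.9]
finger_gap: -0.0001
```

```bash
python3 - <<'E'
from h import *
rep();tilt()
im=snap('side','s6'); cv2.imwrite('pics/s6c.png',cv2.resize(im[85:185,290:410],None,fx=5.8,fy=5.8,interpolation=cv2.INTER_CUBIC))
E
```

```text
F0-frame tcp mm [-39.2 -16. ] z 0.0322 F ex,ey,z -7.55 -1.32 3.95
ex 1mm in tool xy [-0.707  0.706]
ey 1mm in tool xy [0.707 0.708]
tilt fix deg (tool axes) [-0.99 -1.15  0.  ] F [-7.1 -2.9  3.9] t 22.225
```

View pics/s6c.png

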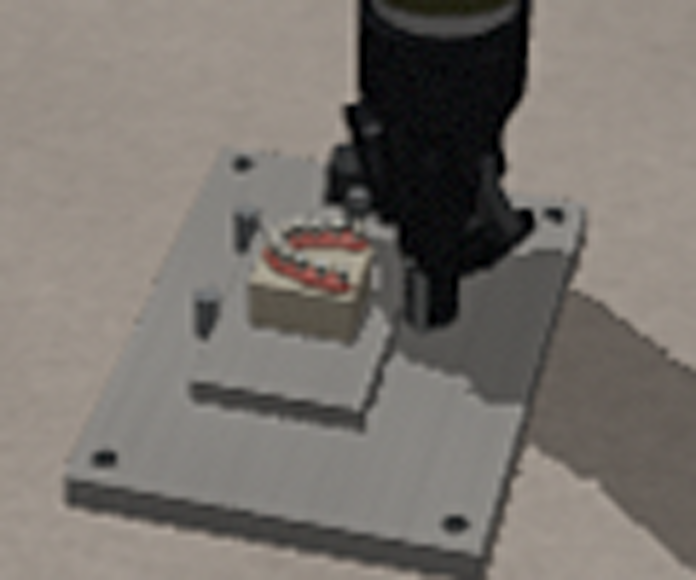

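The plate lies flush along both dowels: its long edge passes (190,385) and is parallel to the fixture edge. The push is a steady 7.5 N at rest. Next I back off, lift, and go round to the +y end.

Call:
carry_out --moves '[-1,0.002,-0.002,-0.001,-0.5,-0.5,0,-1,0.004,-0.004,-0.002,-0.5,-0.5,0,-1,0.004,-0.004,-0.01,0,0,0,-1,0,0,-0.03,0,0,0,-1,0,0,-0.035,0,0,0]'

```text
clock: 22.9
tcp_pos: [0.5173, -0.1822, 0.1117]
orientation: [0.001, 0.282, 0.959, 0.002]
wrist_force: [0.7, -0.2, -0.5]
finger_gap: -0.0005
```

```bash
python3 - <<'E'
from h import *
rep();tilt();plan([*tow(.014,.098),.112],147.2,4)
E
```

```text
F0-frame tcp mm [-52.8 -16.4] z 0.1117 F ex,ey,z 0.64 -0.38 -0.46
ex 1mm in tool xy [-0.708  0.706]
ey 1mm in tool xy [0.706 0.708]
tilt fix deg (tool axes) [0.26 0.03 0.  ] F [ 0.7 -0.2 -0.5] t 22.9
yaw0 147.26 turn z 0.06 tilt tool z [ 0.0029  0.0036 -1.    ] pos [ 0.5173 -0.1822  0.1117]
[0.0084, 0.032, -0.0001] 0.01
[0.0084, 0.032, -0.0001] 0.01
[0.0084, 0.032, -0.0001] 0.01
[0.0084, 0.032, -0.0001] 0.01
```

Call:
carry_out --moves '[-1,0.0084,0.032,0,0.2,0,0,-1,0.0084,0.032,0,0,0,0,-1,0.0084,0.032,0,0,0,0,-1,0.005,0.02,0,0,0,0,-1,0,0,0,0,0,0]'

```text
clock: 23.52
tcp_pos: [0.5611, -0.068, 0.1216]
orientation: [0.01, 0.283, 0.959, 0.001]
wrist_force: [0.1, -1.6, 0.1]
finger_gap: -0.0001
```

```bash
python3 - <<'E'
from h import *
rep();tilt();plan([*tow(.014,.098),.036],147.2,4)
E
```

```text
F0-frame tcp mm [14.2 86. ] z 0.1216 F ex,ey,z -0.28 -1.59 0.1
ex 1mm in tool xy [-0.706  0.708]
ey 1mm in tool xy [0.708 0.706]
tilt fix deg (tool axes) [0.38 1.04 0.  ] F [ 0.1 -1.6  0.1] t 23.525
yaw0 147.14 turn z -0.06 tilt tool z [ 0.0189 -0.0042 -0.9998] pos [ 0.5611 -0.068   0.1216]
[0.0022, 0.0021, 0.0214] -0.02
[0.0022, 0.0021, 0.0214] -0.02
[0.0022, 0.0021, 0.0214] -0.02
[0.0022, 0.0021, 0.0214] -0.02
```

Call:
carry_out --moves '[-1,0.003,0.003,0.01,0.3,0.9,0,-1,0.003,0.003,0.015,0,0,0,-1,0.002,0.002,0.015,0,0,0,-1,0,0,0.015,0,0,0,-1,0,0,0,0,0,0]'

```text
clock: 24.15
tcp_pos: [0.5574, -0.0583, 0.0619]
orientation: [0.0, 0.284, 0.959, 0.0]
wrist_force: [0.0, 0.9, -0.1]
finger_gap: -0.0001
```

```bash
python3 - <<'E'
from h import *
rep();tilt();plan([*tow(.014,.098),.036],147.2,4)
for u,v in((190,385),(365,412)): print((tof(onz('side',(290+u/5.8,85+v/5.8),.034))*1000).round(1))
E
```

```text
F0-frame tcp mm [12.6 96.2] z 0.0619 F ex,ey,z 0.22 0.84 -0.14
ex 1mm in tool xy [-0.704  0.71 ]
ey 1mm in tool xy [0.71  0.704]
tilt fix deg (tool axes) [ 0.02 -0.   -0.  ] F [ 0.   0.9 -0.1] t 24.15
yaw0 146.97 turn z -0.23 tilt tool z [ 1.e-04  3.e-04 -1.e+00] pos [ 0.5574 -0.0583  0.0619]
[0.0001, 0.0006, 0.0065] -0.06
[0.0001, 0.0006, 0.0065] -0.06
[0.0001, 0.0006, 0.0065] -0.06
[0.0001, 0.0006, 0.0065] -0.06
[51.  77.6]
[-29.5  74.8]
```

Call:
carry_out --moves '[-1,0,0,0.009,0,0,-0.2,-1,0,0,0.009,0,0,0,-1,-0.001,0,0.006,0,0,0,-1,0,0,0.001,0,0,0,-1,-0.0014,-0.0014,0,0,0,0]'

```text
clock: 24.78
tcp_pos: [0.5594, -0.0613, 0.0356]
orientation: [0.001, 0.283, 0.959, 0.0]
wrist_force: [0.4, 0.4, 0.2]
finger_gap: -0.0001
```

Call:
carry_out --moves '[-1,-0.0014,-0.0014,0,0,0,0,-1,-0.0014,-0.0014,0,0,0,0,-1,-0.0014,-0.0014,0,0,0,0,-1,-0.0014,-0.0014,0,0,0,0,-1,-0.001,-0.001,0,0,0,0]'

```text
clock: 25.4
tcp_pos: [0.5623, -0.0715, 0.0367]
orientation: [0.002, 0.283, 0.959, 0.0]
wrist_force: [0.4, 0.5, 0.5]
finger_gap: 0.0003
```

```bash
python3 - <<'E'
from h import *
rep();tilt()
E
```

```text
F0-frame tcp mm [14.6 82.3] z 0.0367 F ex,ey,z 0.49 0.44 0.51
ex 1mm in tool xy [-0.707  0.708]
ey 1mm in tool xy [0.708 0.707]
tilt fix deg (tool axes) [ 0.07  0.17 -0.  ] F [0.4 0.5 0.5] t 25.4
```

Call:
carry_out --moves '[-1,-0.001,-0.001,0.0005,0,0.1,0,-1,-0.001,-0.001,0.0005,0,0,0,-1,-0.001,-0.001,0,0,0,0,-1,-0.001,-0.001,0,0,0,0,-1,-0.001,-0.001,0,0,0,0]'

```text
clock: 26.02
tcp_pos: [0.5638, -0.078, 0.0357]
orientation: [0.0, 0.282, 0.959, 0.001]
wrist_force: [0.3, 0.6, 1.2]
finger_gap: -0.0002
```

```bash
python3 - <<'E'
from h import *
rep();tilt()
E
```

```text
F0-frame tcp mm [14.7 75.6] z 0.0357 F ex,ey,z 0.44 0.49 1.16
ex 1mm in tool xy [-0.707  0.707]
ey 1mm in tool xy [0.707 0.707]
tilt fix deg (tool axes) [ 0.13  0.02 -0.  ] F [0.3 0.6 1.2] t 26.025
```

Call:
carry_out --moves '[-1,-0.0008,-0.0008,0.0002,0,0,0,-1,-0.0008,-0.0008,0,0,0,0,-1,-0.0008,-0.0008,0,0,0,0,-1,-0.0008,-0.0008,0,0,0,0,-1,-0.0008,-0.0008,0,0,0,0]'

```text
clock: 26.65
tcp_pos: [0.5651, -0.0839, 0.0355]
orientation: [0.0, 0.282, 0.959, 0.001]
wrist_force: [-0.5, 1.3, 1.1]
finger_gap: -0.0002
```

Call:
carry_out --moves '[-1,-0.0007,-0.0007,0,0,0,0,-1,-0.0007,-0.0007,0,0,0,0,-1,-0.0007,-0.0007,0,0,0,0,-1,-0.0007,-0.0007,0,0,0,0,-1,-0.0007,-0.0007,0,0,0,0]'

```text
clock: 27.28
tcp_pos: [0.5662, -0.0891, 0.0355]
orientation: [0.0, 0.282, 0.959, 0.001]
wrist_force: [0.2, 1.6, 1.2]
finger_gap: -0.0002
```

```bash
python3 - <<'E'
from h import *
rep();tilt()
E
```

```text
F0-frame tcp mm [14.7 64.2] z 0.0355 F ex,ey,z 0.51 1.52 1.2
ex 1mm in tool xy [-0.707  0.707]
ey 1mm in tool xy [0.707 0.707]
tilt fix deg (tool axes) [0.13 0.02 0.  ] F [0.2 1.6 1.2] t 27.275
```

Call:
carry_out --moves '[-1,-0.0007,-0.0007,0,0,0,0,-1,-0.0007,-0.0007,0,0,0,0,-1,-0.0007,-0.0007,0,0,0,0,-1,-0.0007,-0.0007,0,0,0,0,-1,-0.0007,-0.0007,0,0,0,0]'

```text
clock: 27.9
tcp_pos: [0.5673, -0.0943, 0.0355]
orientation: [0.0, 0.282, 0.959, 0.001]
wrist_force: [-0.5, 0.5, 1.2]
finger_gap: -0.0001
```

Call:
carry_out --moves '[-1,-0.0007,-0.0007,0,0,0,0,-1,-0.0007,-0.0007,0,0,0,0,-1,-0.0007,-0.0007,0,0,0,0,-1,-0.0007,-0.0007,0,0,0,0,-1,-0.0007,-0.0007,0,0,0,0]'

```text
clock: 28.52
tcp_pos: [0.5684, -0.0995, 0.0355]
orientation: [0.0, 0.282, 0.959, 0.001]
wrist_force: [-0.4, 0.8, 0.9]
finger_gap: -0.0001
```

```bash
python3 - <<'E'
from h import *
rep();tilt()
E
```

```text
F0-frame tcp mm [14.7 53.6] z 0.0355 F ex,ey,z -0.27 0.86 0.94
ex 1mm in tool xy [-0.707  0.707]
ey 1mm in tool xy [0.707 0.707]
tilt fix deg (tool axes) [0.13 0.02 0.  ] F [-0.4  0.8  0.9] t 28.525
```

Call:
carry_out --moves '[-1,-0.0007,-0.0007,0,0,0,0,-1,-0.0007,-0.0007,0,0,0,0,-1,-0.0007,-0.0007,0,0,0,0,-1,-0.0007,-0.0007,0,0,0,0,-1,-0.0007,-0.0007,0,0,0,0]'

```text
clock: 29.15
tcp_pos: [0.5694, -0.1042, 0.0354]
orientation: [0.0, 0.282, 0.959, 0.002]
wrist_force: [0.2, 4.4, 1.9]
finger_gap: 0.0001
```

```bash
python3 - <<'E'
from h import *
rep();tilt()
im=snap('side','s7'); cv2.imwrite('pics/s7c.png',cv2.resize(im[85:185,290:410],None,fx=5.8,fy=5.8,interpolation=cv2.INTER_CUBIC))
E
```

```text
F0-frame tcp mm [14.6 48.8] z 0.0354 F ex,ey,z 1.09 4.23 1.87
ex 1mm in tool xy [-0.707  0.707]
ey 1mm in tool xy [0.707 0.707]
tilt fix deg (tool axes) [ 0.18 -0.03  0.  ] F [0.2 4.4 1.9] t 29.15
```

View pics/s7c.png

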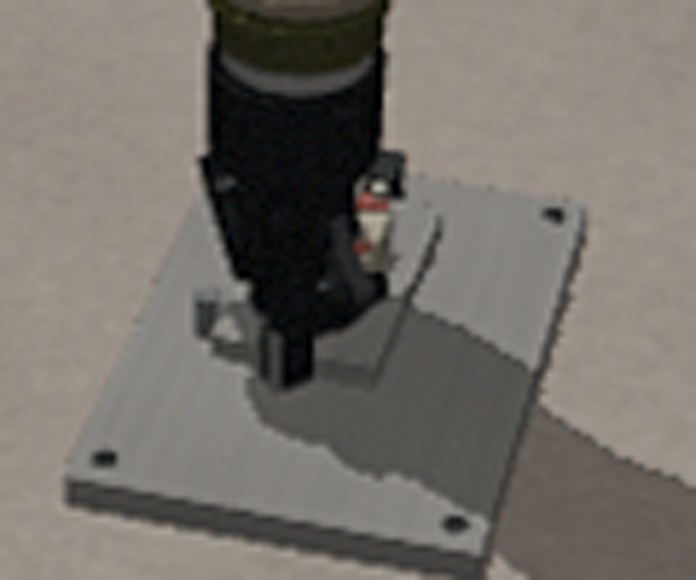

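The plate is up against the stop (force rising to 4.2 N) and still along the dowels. I'll seat it with a steady push.

Call:
carry_out --moves '[-1,-0.0007,-0.0007,0,0,0,0,-1,-0.0007,-0.0007,0,0,0,0,-1,-0.0007,-0.0007,-0.0002,0,0,0,-1,-0.0007,-0.0007,-0.0002,0,0,0,-1,-0.0007,-0.0007,-0.0002,0,0,0]'

```text
clock: 29.82
tcp_pos: [0.5692, -0.1044, 0.0356]
orientation: [-0.002, 0.28, 0.96, 0.006]
wrist_force: [-0.7, 5.7, 1.5]
finger_gap: 0.0
```

```bash
python3 - <<'E'
from h import *
rep();tilt()
E
```

```text
F0-frame tcp mm [14.4 48.6] z 0.0356 F ex,ey,z 0.56 5.73 1.54
ex 1mm in tool xy [-0.71   0.704]
ey 1mm in tool xy [0.704 0.71 ]
tilt fix deg (tool axes) [ 0.56 -0.39  0.  ] F [-0.7  5.7  1.5] t 29.825
```

Call:
carry_out --moves '[-1,-0.0009,-0.0009,-0.0002,0,0,0,-1,-0.001,-0.001,-0.0002,0,0,0,-1,-0.001,-0.001,-0.0002,0,0,0,-1,-0.001,-0.001,-0.0002,0,0,0,-1,-0.001,-0.001,-0.0002,0,0,0]'

```text
clock: 30.45
tcp_pos: [0.569, -0.1046, 0.0357]
orientation: [-0.005, 0.278, 0.961, 0.011]
wrist_force: [-0.4, 6.8, 3.0]
finger_gap: -0.0003
```

```bash
python3 - <<'E'
from h import *
rep();tilt()
E
```

```text
F0-frame tcp mm [14.2 48.5] z 0.0357 F ex,ey,z 1.04 6.69 3.02
ex 1mm in tool xy [-0.713  0.701]
ey 1mm in tool xy [0.7   0.713]
tilt fix deg (tool axes) [ 1.09 -0.9  -0.  ] F [-0.4  6.8  3. ] t 30.45
```

Steady 6.7 N against the stop with no further motion. I'll retreat straight back, lift and look.

Call:
carry_out --moves '[-1,0.0007,0.0007,0,0,0,0,-1,0.0014,0.0014,0,0,0,0,-1,0.004,0.004,0,0.5,-0.4,0,-1,0.007,0.007,-0.005,0.5,-0.4,0,-1,0.01,0.01,-0.03,0,0,0]'

```text
clock: 31.08
tcp_pos: [0.56, -0.0731, 0.0693]
orientation: [-0.002, 0.279, 0.96, -0.002]
wrist_force: [0.8, -0.0, 0.4]
finger_gap: -0.0
```

Call:
carry_out --moves '[-1,0,0,-0.05,0,0,0,-1,0.03,0,-0.05,0,0,0,-1,0.06,-0.03,0,0,0,0,-1,0.06,-0.03,0,0,0,0,-1,0.06,-0.03,0,0,0,0]'

```text
clock: 31.7
tcp_pos: [0.3451, -0.035, 0.1761]
orientation: [0.004, 0.277, 0.961, -0.003]
wrist_force: [0.4, -0.3, 0.7]
finger_gap: 0.0001
```

```bash
python3 - <<'E'
from h import *
rep()
a=snap('side','s8')[85:185,290:410]; b=snap('top','t8')[130:250,370:515]
a=cv2.resize(a,(580,483),interpolation=cv2.INTER_CUBIC); cv2.imwrite('pics/s8c.png',a)
cv2.imwrite('pics/t8c.png',cv2.resize(b,None,fx=4.8,fy=4.8,interpolation=cv2.INTER_CUBIC))
E
```

```text
F0-frame tcp mm [-190.   163.8] z 0.1761 F ex,ey,z 0.29 -0.33 0.74
ex 1mm in tool xy [-0.715  0.699]
ey 1mm in tool xy [0.699 0.715]
```

View pics/t8c.png

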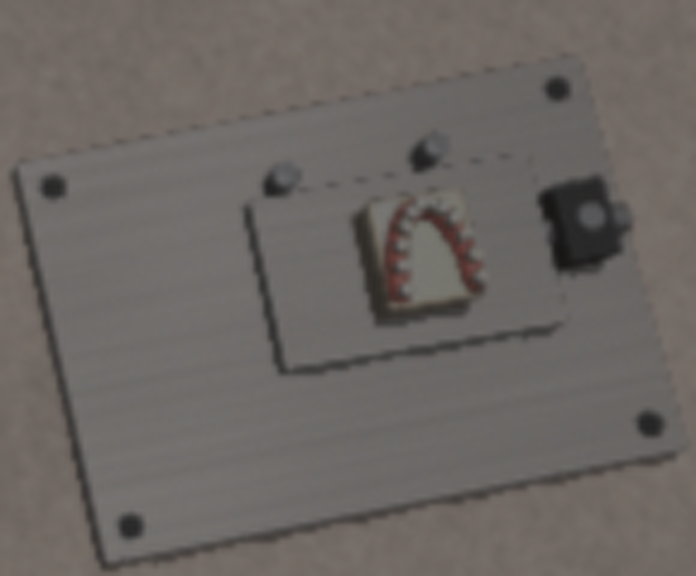

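View pics/s8c.png

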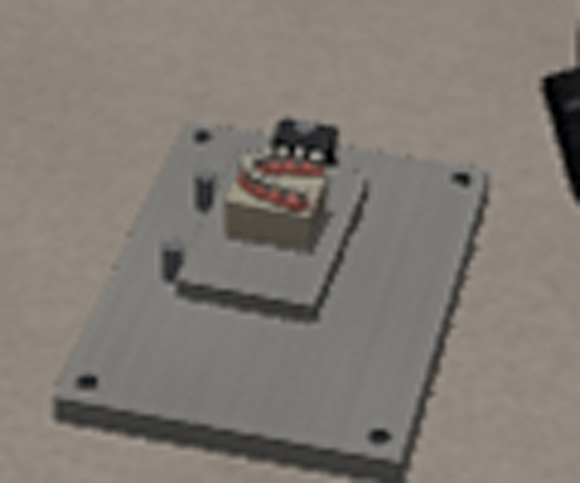

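Both views show the plate flat, at the stop and near both dowels. By eye its edge may be 1–2° off the fixture's: the lower plate edge (283,372)-(555,327) against the fixture edge (105,567)-(680,455). I'll fit the edges to sub-pixel precision.

```bash
cat > e.py <<'E'
from h import *
def edge(g,cam,p,q,z,vert,h=3,n=60):
    """subpixel strongest-gradient line between crop points p,q; returns world line angle + points"""
    P=[]
    for t in np.linspace(.08,.92,n):
        u=p[0]+(q[0]-p[0])*t; v=p[1]+(q[1]-p[1])*t
        s=np.arange(-h,h+.01,.1); U=(u+0*s,v+s) if vert else (u+s,v+0*s)
        pr=cv2.remap(g,U[0].astype(np.float32).reshape(1,-1),U[1].astype(np.float32).reshape(1,-1),cv2.INTER_LINEAR)[0]
        d=np.abs(np.gradient(cv2.GaussianBlur(pr.reshape(1,-1),(0,0),5)[0])); w=d*(d>.5*d.max()); k=(w*s).sum()/w.sum()
        P.append(tof(onz(cam,(u,v+k) if vert else (u+k,v),z))*1000)
    P=np.array(P); 
    vx,vy,x0,y0=cv2.fitLine(P.astype(np.float32),cv2.DIST_HUBER,0,.01,.01).ravel()
    r=(P-[x0,y0])@[-vy,vx]
    return round(float(np.degrees(np.arctan(-vx/vy if vert else vy/vx))),2),(round(float(x0),1),round(float(y0),1)),round(float(r.std()),2)
def run(tag):
    g=cv2.cvtColor(cv2.imread(f'pics/{tag}.png'),cv2.COLOR_BGR2GRAY).astype(np.float32)
    c=lambda u,v:(370+u/4.8,130+v/4.8)
    for n,p,q,z,vt in [('plate -x',(283,370),(555,325),.034,1),('plate +x',(300,190),(405,173),.034,1),('plate +y',(249,205),(282,368),.034,0),('fix -x',(105,566),(680,455),.02,1),('fix +x',(15,165),(575,58),.02,1),('fix +y',(15,168),(103,563),.02,0)]:
        print(n,edge(g,'top',c(*p),c(*q),z,vt))
E
python3 -c "
from e import *
run('t8')"
```

```text
plate -x (-1.64, (-28.7, -23.6), 0.29)
plate +x (-2.05, (52.8, -14.2), 1.59)
plate +y (-1.92, (10.5, 37.9), 0.17)
fix -x (-0.15, (-95.7, -6.4), 0.35)
fix +x (0.55, (94.7, 1.1), 0.88)
fix +y (-0.14, (-2.0, 134.4), 0.16)
```

The fits put the plate about 1.6° clockwise of the fixture: on dowel B but about 2 mm off dowel A. That is over the 0.025 rad limit, so I'll re-square it on the long edge and then re-seat the end with a small push.

Call:
carry_out --moves '[-1,-0.045,-0.008,0.008,0,0,0,-1,-0.045,-0.008,0.008,0,0,0,-1,-0.045,-0.008,0.008,0,0,0,-1,-0.045,-0.008,0.008,0,0,0,-1,-0.03,-0.005,0.008,0,0,0]'

```text
clock: 32.42
tcp_pos: [0.5017, -0.1779, 0.1384]
orientation: [0.005, 0.275, 0.961, -0.005]
wrist_force: [0.5, 0.9, -0.1]
finger_gap: -0.0
```

```bash
python3 - <<'E'
from h import *
rep();tilt();plan([*tow(-.055,-.023),.036],147.2,5)
E
```

```text
F0-frame tcp mm [-67.1  -8.9] z 0.1384 F ex,ey,z 0.64 0.82 -0.06
ex 1mm in tool xy [-0.717  0.697]
ey 1mm in tool xy [0.697 0.717]
tilt fix deg (tool axes) [-0.39  0.72  0.  ] F [ 0.5  0.9 -0.1] t 32.425
yaw0 148.02 turn z 0.82 tilt tool z [ 0.0071 -0.0124 -0.9999] pos [ 0.5017 -0.1779  0.1384]
[-0.0037, -0.0003, 0.0205] 0.16
[-0.0037, -0.0003, 0.0205] 0.16
[-0.0037, -0.0003, 0.0205] 0.16
[-0.0037, -0.0003, 0.0205] 0.16
[-0.0037, -0.0003, 0.0205] 0.16
```

Call:
carry_out --moves '[-1,-0.005,0,0.02,-0.4,0.6,0.8,-1,-0.005,0,0.025,0,0,0,-1,-0.004,0,0.025,0,0,0,-1,-0.002,0,0.02,0,0,0,-1,0,0,0.005,0,0,0]'

```text
clock: 33.05
tcp_pos: [0.5145, -0.184, 0.0374]
orientation: [-0.002, 0.283, 0.959, 0.0]
wrist_force: [-1.2, -0.1, 1.7]
finger_gap: 0.0
```

```bash
python3 - <<'E'
from h import *
rep();tilt();plan([*tow(-.050,-.023),.036],147.2,5)
E
```

```text
F0-frame tcp mm [-55.9 -17.6] z 0.0374 F ex,ey,z -1.2 0.12 1.65
ex 1mm in tool xy [-0.706  0.708]
ey 1mm in tool xy [0.708 0.706]
tilt fix deg (tool axes) [-0.01 -0.18 -0.  ] F [-1.2 -0.1  1.7] t 33.05
yaw0 147.14 turn z -0.06 tilt tool z [-0.0027  0.0016 -1.    ] pos [ 0.5145 -0.184   0.0374]
[-0.0016, 0.0001, 0.0003] -0.01
[-0.0016, 0.0001, 0.0003] -0.01
[-0.0016, 0.0001, 0.0003] -0.01
[-0.0016, 0.0001, 0.0003] -0.01
[-0.0016, 0.0001, 0.0003] -0.01
```

Call:
carry_out --moves '[-1,-0.003,0,0.0005,0,-0.2,0,-1,-0.003,0,0.0005,0,0,0,-1,-0.0025,0.001,0,0,0,0,-1,-0.0015,0.0015,0,0,0,0,-1,-0.001,0.001,0,0,0,0]'

```text
clock: 33.67
tcp_pos: [0.527, -0.1868, 0.0386]
orientation: [0.002, 0.283, 0.959, -0.0]
wrist_force: [-0.0, 0.3, 0.3]
finger_gap: 0.0002
```

Call:
carry_out --moves '[-1,-0.0007,0.0007,0,0,0,0,-1,-0.0007,0.0007,0,0,0,0,-1,-0.0007,0.0007,0,0,0,0,-1,-0.0007,0.0007,0,0,0,0,-1,-0.0007,0.0007,0,0,0,0]'

```text
clock: 34.3
tcp_pos: [0.5318, -0.1857, 0.0386]
orientation: [0.001, 0.283, 0.959, -0.001]
wrist_force: [-0.3, 0.5, 0.4]
finger_gap: 0.0001
```

```bash
python3 - <<'E'
from h import *
rep();tilt()
E
```

```text
F0-frame tcp mm [-39.3 -22.9] z 0.0386 F ex,ey,z -0.23 0.54 0.44
ex 1mm in tool xy [-0.706  0.708]
ey 1mm in tool xy [0.708 0.706]
tilt fix deg (tool axes) [-0.02  0.16  0.  ] F [-0.3  0.5  0.4] t 34.3
```

Call:
carry_out --moves '[-1,-0.0006,0.0006,0.001,0,0,0,-1,-0.0006,0.0006,0.001,0,0,0,-1,-0.0006,0.0006,0.0005,0,0,0,-1,-0.0006,0.0006,0,0,0,0,-1,-0.0006,0.0006,0,0,0,0]'

```text
clock: 34.92
tcp_pos: [0.5337, -0.1864, 0.0376]
orientation: [-0.0, 0.284, 0.959, -0.003]
wrist_force: [-5.2, -1.4, 3.6]
finger_gap: 0.0001
```

```bash
python3 - <<'E'
from h import *
rep();tilt()
E
```

```text
F0-frame tcp mm [-37.6 -24. ] z 0.0376 F ex,ey,z -5.37 -0.23 3.57
ex 1mm in tool xy [-0.705  0.709]
ey 1mm in tool xy [0.709 0.705]
tilt fix deg (tool axes) [-0.35  0.07 -0.  ] F [-5.2 -1.4  3.6] t 34.925
```

Call:
carry_out --moves '[-1,-0.0007,0.0008,0,0,0,0,-1,-0.0007,0.0009,0,0,0,0,-1,-0.0007,0.0009,0,0,0,0,-1,-0.0007,0.0009,0,0,0,0,-1,-0.0007,0.0009,0,0,0,0]'

```text
clock: 35.55
tcp_pos: [0.5339, -0.1863, 0.0376]
orientation: [-0.005, 0.285, 0.959, -0.007]
wrist_force: [-7.2, -2.2, 6.5]
finger_gap: -0.0002
```

```bash
python3 - <<'E'
from h import *
rep();tilt()
E
```

```text
F0-frame tcp mm [-37.4 -23.9] z 0.0376 F ex,ey,z -7.53 -0.59 6.47
ex 1mm in tool xy [-0.703  0.711]
ey 1mm in tool xy [0.711 0.703]
tilt fix deg (tool axes) [-0.89 -0.31 -0.  ] F [-7.2 -2.2  6.5] t 35.55
```

Call:
carry_out --moves '[-1,0.0007,-0.0007,-0.0003,0,0,0,-1,0.002,-0.002,-0.0003,-0.4,-0.1,0,-1,0.006,-0.006,-0.01,-0.4,-0.1,0,-1,0.01,-0.01,-0.04,0,0,0,-1,0.02,0,-0.06,0,0,0]'

```text
clock: 36.17
tcp_pos: [0.4889, -0.1795, 0.1464]
orientation: [-0.004, 0.285, 0.959, 0.003]
wrist_force: [1.8, -0.4, 1.5]
finger_gap: -0.0002
```

Call:
carry_out --moves '[-1,0.05,0.02,-0.03,0,0,0,-1,0.06,0,0,0,0,0,-1,0.06,0,0,0,0,0,-1,0.05,0,0,0,0,0,-1,0,0,0,0,0,0]'

```text
clock: 36.8
tcp_pos: [0.3122, -0.0401, 0.1842]
orientation: [0.005, 0.285, 0.958, 0.003]
wrist_force: [0.8, 0.4, -0.3]
finger_gap: 0.0001
```

```bash
python3 - <<'E'
from e import *
rep();tilt(); snap('top','t9'); snap('side','s9'); run('t9')
a=cv2.imread('pics/t8.png').astype(int);b=cv2.imread('pics/t9.png').astype(int)
print('changed px in fixture area',(abs(a-b).max(2)[150:230,420:500]>12).sum(), 'arm near?',(b.max(2)[135:250,370:515]<35).sum())
E
```

```text
F0-frame tcp mm [-223.1  165.8] z 0.1842 F ex,ey,z 0.84 0.25 -0.34
ex 1mm in tool xy [-0.703  0.711]
ey 1mm in tool xy [0.711 0.703]
tilt fix deg (tool axes) [ 0.52  0.41 -0.  ] F [ 0.8  0.4 -0.3] t 36.8
plate -x (-0.57, (-27.0, -22.0), 0.42)
plate +x (-1.2, (54.4, -11.9), 2.27)
plate +y (-1.2, (12.6, 37.7), 0.23)
fix -x (-0.19, (-95.7, -12.1), 0.34)
fix +x (0.61, (95.1, -46.8), 0.95)
fix +y (-0.11, (-2.3, 134.4), 0.16)
changed px in fixture area 362 arm near? 47
```

Much better: the long edge is now about 0.4° off the fixture (was 1.6°), and the end is unmoved. Now a small re-seating push at the end, slightly to the -x side of centre.

Call:
carry_out --moves '[-1,-0.048,0.02,0.005,0.5,0.4,0,-1,-0.048,0.02,0.01,0,0,0,-1,-0.048,0.02,0.01,0,0,0,-1,-0.048,0.02,0.01,0,0,0,-1,-0.02,0.008,0.01,0,0,0]'

```text
clock: 37.52
tcp_pos: [0.5563, -0.091, 0.1415]
orientation: [0.007, 0.287, 0.958, -0.0]
wrist_force: [-1.0, 0.5, 0.1]
finger_gap: 0.0001
```

```bash
python3 - <<'E'
from h import *
rep();tilt();plan([*tow(.0115,.064),.036],147.2,5)
E
```

```text
F0-frame tcp mm [ 4.7 64.5] z 0.1415 F ex,ey,z -0.89 0.74 0.13
ex 1mm in tool xy [-0.699  0.715]
ey 1mm in tool xy [0.715 0.699]
tilt fix deg (tool axes) [0.22 0.82 0.  ] F [-1.   0.5  0.1] t 37.525
yaw0 146.58 turn z -0.62 tilt tool z [ 0.0141 -0.0047 -0.9999] pos [ 0.5563 -0.091   0.1415]
[-0.001, 0.0009, 0.0211] -0.12
[-0.001, 0.0009, 0.0211] -0.12
[-0.001, 0.0009, 0.0211] -0.12
[-0.001, 0.0009, 0.0211] -0.12
[-0.001, 0.0009, 0.0211] -0.12
```

Call:
carry_out --moves '[-1,0,0.003,0.02,0.2,0.8,-0.6,-1,0,0.003,0.025,0,0,0,-1,-0.002,0.003,0.02,0,0,0,-1,-0.002,0.002,0.01,0,0,0,-1,0,0,0,0,0,0]'

```text
clock: 38.15
tcp_pos: [0.566, -0.0852, 0.0576]
orientation: [-0.004, 0.283, 0.959, 0.0]
wrist_force: [-0.0, 0.1, 0.4]
finger_gap: 0.0
```

```bash
python3 - <<'E'
from h import *
rep();tilt();plan([*tow(.0115,.063),.036],147.2,4)
E
```

```text
F0-frame tcp mm [15.3 68.1] z 0.0576 F ex,ey,z 0.02 0.11 0.38
ex 1mm in tool xy [-0.707  0.708]
ey 1mm in tool xy [0.708 0.707]
tilt fix deg (tool axes) [-0.08 -0.46 -0.  ] F [-0.   0.1  0.4] t 38.15
yaw0 147.16 turn z -0.04 tilt tool z [-0.0075  0.0031 -1.    ] pos [ 0.566  -0.0852  0.0576]
[-0.0002, -0.0016, 0.0054] -0.01
[-0.0002, -0.0016, 0.0054] -0.01
[-0.0002, -0.0016, 0.0054] -0.01
[-0.0002, -0.0016, 0.0054] -0.01
```

Call:
carry_out --moves '[-1,0,-0.002,0.008,-0.1,-0.4,0,-1,0,-0.002,0.008,0,0,0,-1,0,-0.002,0.006,0,0,0,-1,0,-0.001,0,0,0,0,-1,0,0,0,0,0,0]'

```text
clock: 38.78
tcp_pos: [0.5626, -0.092, 0.0362]
orientation: [0.001, 0.283, 0.959, 0.0]
wrist_force: [-0.2, 0.5, 0.2]
finger_gap: 0.0002
```

```bash
python3 - <<'E'
from h import *
rep();tilt()
E
```

```text
F0-frame tcp mm [10.6 62.1] z 0.0362 F ex,ey,z -0.09 0.53 0.24
ex 1mm in tool xy [-0.706  0.708]
ey 1mm in tool xy [0.708 0.706]
tilt fix deg (tool axes) [0.07 0.15 0.  ] F [-0.2  0.5  0.2] t 38.775
```

Call:
carry_out --moves '[-1,-0.002,-0.0008,0,0,0,0,-1,-0.0014,-0.0014,0,0,0,0,-1,-0.0014,-0.0014,0,0,0,0,-1,-0.0014,-0.0014,0,0,0,0,-1,-0.001,-0.001,0,0,0,0]'

```text
clock: 39.4
tcp_pos: [0.5663, -0.1017, 0.037]
orientation: [0.002, 0.283, 0.959, 0.0]
wrist_force: [-0.7, -0.8, -0.1]
finger_gap: 0.0001
```

Call:
carry_out --moves '[-1,-0.0007,-0.0007,0,0,0,0,-1,-0.0006,-0.0006,0,0,0,0,-1,-0.0006,-0.0006,0,0,0,0,-1,-0.0006,-0.0006,0,0,0,0,-1,-0.0006,-0.0006,0,0,0,0]'

```text
clock: 40.02
tcp_pos: [0.5668, -0.105, 0.0367]
orientation: [0.001, 0.282, 0.959, 0.001]
wrist_force: [-0.1, 3.3, 0.3]
finger_gap: 0.0002
```

```bash
python3 - <<'E'
from h import *
rep();tilt()
E
```

```text
F0-frame tcp mm [11.9 48.5] z 0.0367 F ex,ey,z 0.56 3.21 0.25
ex 1mm in tool xy [-0.707  0.707]
ey 1mm in tool xy [0.707 0.707]
tilt fix deg (tool axes) [0.2 0.1 0. ] F [-0.1  3.3  0.3] t 40.025
```

Blocked at 48.5, as before. I'll seat it with a steady push.

Call:
carry_out --moves '[-1,-0.0008,-0.0007,0,0,0,0,-1,-0.001,-0.0009,0,0,0,0,-1,-0.001,-0.001,0,0,0,0,-1,-0.001,-0.001,0,0,0,0,-1,-0.001,-0.001,0,0,0,0]'

```text
clock: 40.65
tcp_pos: [0.5668, -0.1054, 0.0366]
orientation: [-0.001, 0.28, 0.96, 0.007]
wrist_force: [-0.3, 6.1, 1.6]
finger_gap: -0.0006
```

```bash
python3 - <<'E'
from h import *
rep();tilt()
E
```

```text
F0-frame tcp mm [11.8 48.2] z 0.0366 F ex,ey,z 0.97 6.03 1.6
ex 1mm in tool xy [-0.71   0.704]
ey 1mm in tool xy [0.704 0.71 ]
tilt fix deg (tool axes) [ 0.7  -0.36 -0.  ] F [-0.3  6.1  1.6] t 40.65
```

Call:
carry_out --moves '[-1,-0.001,-0.001,0,0,0,0,-1,-0.001,-0.001,0,0,0,0,-1,0.0007,0.0007,0,0,0,0,-1,0.0014,0.0014,0,0,0,0,-1,0.006,0.006,0,0.3,-0.3,0]'

```text
clock: 41.28
tcp_pos: [0.565, -0.0957, 0.0372]
orientation: [0.0, 0.28, 0.96, 0.004]
wrist_force: [0.2, -0.2, 0.1]
finger_gap: -0.0001
```

Call:
carry_out --moves '[-1,0.01,0.01,-0.03,0.3,-0.3,0,-1,0.02,0,-0.06,0,0,0,-1,0.06,-0.03,-0.02,0,0,0,-1,0.06,-0.03,0,0,0,0,-1,0.06,-0.03,0,0,0,0]'

```text
clock: 41.9
tcp_pos: [0.3571, -0.0514, 0.1466]
orientation: [0.006, 0.279, 0.96, -0.001]
wrist_force: [-0.5, -1.2, 1.1]
finger_gap: 0.0001
```

```bash
python3 - <<'E'
from e import *
rep(); a=snap('top','t10'); b=snap('side','s10'); run('t10')
cv2.imwrite('pics/f10.png',np.hstack([cv2.resize(a[145:225,415:505],(450,400),interpolation=cv2.INTER_CUBIC),cv2.resize(b[95:165,310:370],(343,400),interpolation=cv2.INTER_CUBIC)]))
E
```

```text
F0-frame tcp mm [-181.7  145.3] z 0.1466 F ex,ey,z -0.71 -1.03 1.12
ex 1mm in tool xy [-0.712  0.702]
ey 1mm in tool xy [0.702 0.712]
plate -x (-0.43, (-27.1, -21.9), 0.38)
plate +x (-2.2, (54.2, -12.1), 2.33)
plate +y (-0.88, (12.6, 37.6), 0.22)
fix -x (-0.16, (-95.7, 5.3), 0.34)
fix +x (0.45, (94.6, 4.5), 0.89)
fix +y (-0.1, (-2.0, 134.4), 0.15)
```

The final fit puts the plate 0.3–0.8° off the fixture (limit 1.4°), with x about 13.6 mm (12–16 wanted). It was seated at about 6 N on the stop and the tool is clear, so I'll hand in.

```bash
python3 -c "
from h import *
print(env.hand_in(), st()['clock'])"
```

```text
the job is handed in; nothing more can be done
the job is handed in; nothing more can be done
```

The job is handed in. I set the aluminium dental-model plate on the deck, pushed it against both dowels at about 7.5 N, then slid it to the end-stop spindle at about 6.7 N.

- **Correction on the way:** after the first end push, edge fits showed the plate 1.5–1.8° crooked, about 2 mm off dowel A. I pushed the long edge square again at about 7.5 N and re-seated the end at about 6 N. Both pushes were a little under the 8 N asked for.
- **Last checks:**
  - The final edge fits from the top camera put the long edge about 0.3° off the fixture and the short end about 0.8° off. The two fits disagree, but both are under the 1.4° limit. The fit of the dowel-side edge was too noisy to use.
  - The plate's centre measured x ≈ 13.6 mm, with 12–16 mm wanted.
  - The end push stopped at the same place both times, within 0.3 mm, and the tool ended clear.
- **Not confirmed:**
  - I could not view the final picture because the viewer's limit was reached.
  - The light contact left on the spindle after retreat could not be measured directly.
  - I never went near the bystanders, but did not check them at the end.

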